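# Put the plaster strainers and stirring rods away

## Robot

A 6-joint arm with a two-finger parallel gripper is mounted at the origin on the work surface. World frame = base frame: x ahead of the robot, y to its left, z up, the work surface at z = 0. Lengths are in m, angles in rad, forces in N, time in s.
With the tool pointing down it reaches from about 0.325 to 0.875 m from the base axis. Payload 4.4 kg.
Tool frame: the origin (TCP) lies at the very end of the fingers, on their centre line; the grasp point (between the pads) lies behind it (ctrl.hold_point_z is the z of the grasp point in the tool frame, in m); z points along the fingers, y is the line along which they close (so a half turn about z gives the same grasp; the last joint's range is limited). The gripper opens to 85 mm and grips with 20 to 120 N. Pads are 22 mm wide; open, the fingers measure 114 mm over their backs; the gripper's body (76 mm by 85 mm) begins 54 mm behind the grasp point. The pads swing forward as they close: fully open they stand 13 mm farther back than shut.
Start: joints at [0.985, 0.207, 1.542, -0, 1.393, -0.15], TCP at [0.243, 0.521, 0.204] pointing down, gripper open.
Joint ranges: [-2.73, 2.73], [-0.86, 2.22], [0.23, 2.46], [-1.11, 4.25], [0.08, 2.63], [-2.82, 2.82]. Speed limits (rad/s): [2.79, 2.79, 3.14, 3.14, 3.14, 3.14].

## Interface

Orientations are given as a unit quaternion [w, x, y, z].
In Python, from plant import ctrl gives the robot as it stands. The module is installed in compiled form; this text tells all that it offers.
- The arm moves only by the shell command python3 -m inch 'ROWS' [OPENING] [FORCE]. ROWS is JSON, a list of rows, each a list of 4 numbers: the shift along the tool's x, y, z in units of 0.2 m (1.0 is 0.2 m), then the turn about the tool's z in units of 0.08 rad (1.0 is 0.08 rad). In form: [[x, y, z, turn], ...]. A call has 1 to 20 rows; each row shifts and turns the commanded pose from where the row before left it, along the tool's axes as they then stand; what a row does not reach is not made up. A row lasts 1/8 s, in which the tool goes at most 62.5 mm and 10.7 degrees, less where a joint would pass 70% of its speed; a pose out of reach is approached as far as the arm can. A call with a number of a shift or a turn outside -1 to 1 is refused whole. A call with a gripper value outside its range is refused whole. OPENING is the closure, from -1 (fully open) to 1 (shut), set as the call begins (- or left out, the last holds). The fingers move at their own pace and stop on an object; FORCE is the grip in N (left out, the last holds). Time passes only in rows, so rows that do not move let the fingers close. It gives the time, the measured TCP pose, the force, the opening and the grip force at its end, in the units of the state.
- ctrl.get_obs(): the state, without advancing time (a new reading comes with each control period).
- ctrl.snapshot(name): name is "scene" or "top" or "wrist"; returns a dict with "pixels" (400x640x3 uint8, blue, green, red), "z_map" (400x640 float32, m along the optical axis (not along the pixel's ray), 0 where there is no reading), "vertical_fov" (degrees; the focal length in pixels is half the picture's height over the tangent of half this angle, whatever the lens; pixels are square), "cx", "cy" (the principal point, pixels), "dist" ([k1, k2, p1, p2, k3] as OpenCV has them; the pictures are not rectified), "rvec" (rotation vector, rad) and "tvec" (3), from world to camera coordinates, as OpenCV has them; the wrist camera has in their place "hand_eye" (4x4, takes a point from camera to tool coordinates, whose origin is the TCP and whose axes are the flange's). Camera axes: x right, y down, z forward; pixel columns grow to the right and rows downward; lengths in m; the calibration is good to about 2 mm. A picture is of the moment at which its call begins: read the wrist's pose just before it.
- ctrl.close_job(): hands the job in; it is judged then, once.
The state is a dict: "time": time; "joint_positions": joint angles; "joint_velocities": joint speeds; "joint_efforts": joint torques, N m; "tcp_pos": TCP position; "tcp_rot": TCP orientation; "ft_force": force on the tool from outside, world axes, zero at the start; "ft_torque": the same for the moment, N m; "finger_gap": opening from 0.0 (shut) to 1.0 (fully open); "finger_force": force on a finger pad.
Only numpy, scipy, OpenCV 4.12 (cv2) and the standard library are available. Lean on these libraries where they do the work, as an engineer would, in place of code of your own. Each camera call takes 0.05 s, during which the arm holds its last target. There are 200 camera calls.

## Task

Put the plaster-mixing set away: hang every strainer on the table by its eye on the one hook, in order of size, the largest first and so nearest the post, each smaller one in front of it. Also slide each stirring rod into the square tube it fits (thickest rod in the widest tube, thinnest in the narrowest) until its handle stops at the mouth; leave the other things on the bench where they are.

Things in the scene. Friction and masses are not known exactly. Their poses are not given: they have to be found in the camera images.
- strainer_a: largest strainer, loose, may be absent: shallow steel mesh bowl, rim diameter 72 mm, 25 mm high, standing on its flat, heavy bottom; above it, on two wires from the rim at +y and -y, a closed wire eye, and on top a wooden grip block 22 (x) x 26 (y) x 34 (z) mm, its centre 172 mm above the bottom; 189 mm tall in all. Origin: centre of the underside, z up. Same both ways round
- eye_a (a point): centre of that strainer's eye, 125 mm above its underside. The eye lies in the strainer's y-z plane: a peg passes through it along x, from either side. Opening 29 mm wide, from 13.5 mm below this point to a gabled top about 18 mm above it; wire 5 mm thick; grip block from 30 mm above this point. Hung at rest, this point is about 12 mm below the peg's axis
- strainer_b: second largest strainer, loose, may be absent: shallow steel mesh bowl, rim diameter 62 mm, 24 mm high, standing on its flat, heavy bottom; above it, on two wires from the rim at +y and -y, a closed wire eye, and on top a wooden grip block 22 (x) x 26 (y) x 34 (z) mm, its centre 144 mm above the bottom; 161 mm tall in all. Origin: centre of the underside, z up. Same both ways round
- eye_b (a point): centre of that strainer's eye, 97 mm above its underside. The eye lies in the strainer's y-z plane: a peg passes through it along x, from either side. Opening 29 mm wide, from 13.5 mm below this point to a gabled top about 18 mm above it; wire 5 mm thick; grip block from 30 mm above this point. Hung at rest, this point is about 12 mm below the peg's axis
- strainer_c: second smallest strainer, loose, may be absent: shallow steel mesh bowl, rim diameter 52 mm, 21 mm high, standing on its flat, heavy bottom; above it, on two wires from the rim at +y and -y, a closed wire eye, and on top a wooden grip block 22 (x) x 26 (y) x 34 (z) mm, its centre 117 mm above the bottom; 134 mm tall in all. Origin: centre of the underside, z up. Same both ways round
- eye_c (a point): centre of that strainer's eye, 70 mm above its underside. The eye lies in the strainer's y-z plane: a peg passes through it along x, from either side. Opening 29 mm wide, from 13.5 mm below this point to a gabled top about 18 mm above it; wire 5 mm thick; grip block from 30 mm above this point. Hung at rest, this point is about 12 mm below the peg's axis
- strainer_d: smallest strainer, loose, may be absent: shallow steel mesh bowl, rim diameter 42 mm, 20 mm high, standing on its flat, heavy bottom; above it, on two wires from the rim at +y and -y, a closed wire eye, and on top a wooden grip block 22 (x) x 26 (y) x 34 (z) mm, its centre 93 mm above the bottom; 110 mm tall in all. Origin: centre of the underside, z up. Same both ways round
- eye_d (a point): centre of that strainer's eye, 46 mm above its underside. The eye lies in the strainer's y-z plane: a peg passes through it along x, from either side. Opening 29 mm wide, from 13.5 mm below this point to a gabled top about 18 mm above it; wire 5 mm thick; grip block from 30 mm above this point. Hung at rest, this point is about 12 mm below the peg's axis
- stand: fixed dark wooden stand with the hook, a level steel peg from the face of a post (34 mm wide, 24 mm thick, 210 mm tall) running towards the stand's -x, roughly towards the robot. Origin: on the table under the peg's root; z up, peg along y = 0 from x -185 to 0 mm. Wooden foot 18 mm thick, x -30 to 70 mm, y -75 to 75 mm
- peg_root (a point): where the peg's axis meets the post, 200 mm above the table; peg 10 mm in diameter; axes as the stand's. Larger strainers hang lower, so each smaller bowl hangs above and may overlap the bowl behind it: first eye about 44 mm from here, next ones each about 38 mm further out, leave room for all four
- peg_tip (a point): end of the peg, on its axis, 185 mm from the root: here a short round upturn, 10 mm in diameter, rises to 13 mm above the peg's axis and keeps eyes from sliding off
- rack: fixed rack with three level square aluminium tubes side by side, 100 mm deep, closed at the back, walls 3 mm, on a wooden foot 18 mm thick, x into the tubes, z up. Origin: on the table 70 mm behind the middle mouth; the axes are at y +65 mm (wide), 0 (middle) and -65 mm (narrow), 60 mm above the table. A rod that is home sticks out 70 mm in front of the mouth with its underside about 40 mm up
- tube_wide (a point): centre of the mouth of the wide tube (inner 20.5 x 20.5 mm); x points into the tube, y sideways, z up
- tube_middle (a point): centre of the mouth of the middle tube (inner 15.5 x 15.5 mm); axes as for the wide one
- tube_narrow (a point): centre of the mouth of the narrow tube (inner 11.5 x 11.5 mm); axes as for the wide one
- rod_thick: loose stirring rod lying on the table: wooden handle 70 (x) x 26 (y) x 30 (z) mm, and from the middle of its front face a round steel shaft 17 mm in diameter, 85 mm long, its last 10 mm tapering to half that. Origin: on the axis at the handle's front face, where the shaft begins, 15 mm above the table; x along the shaft towards its tip, so the handle is at x -70 to 0 mm; z up; balances within the handle
- rod_medium: loose stirring rod lying on the table: wooden handle 70 (x) x 26 (y) x 30 (z) mm, and from the middle of its front face a round steel shaft 12 mm in diameter, 85 mm long, its last 10 mm tapering to half that. Origin: on the axis at the handle's front face, where the shaft begins, 15 mm above the table; x along the shaft towards its tip, so the handle is at x -70 to 0 mm; z up; balances within the handle
- rod_thin: loose stirring rod lying on the table: wooden handle 70 (x) x 26 (y) x 30 (z) mm, and from the middle of its front face a round steel shaft 8 mm in diameter, 85 mm long, its last 10 mm tapering to half that. Origin: on the axis at the handle's front face, where the shaft begins, 15 mm above the table; x along the shaft towards its tip, so the handle is at x -70 to 0 mm; z up; balances within the handle
- figurine: bystander, loose: white plaster bear, 86 mm tall, 56 mm wide, among the strainers. Origin: underside centre
- tub: bystander, loose: clear plastic tub, 64 mm wide, 60 mm high, among the strainers. Origin: underside centre
- scraper: bystander, loose: filling knife with a handle, about 200 mm long, lying flat to one side
- flask: bystander, loose: white flask 220 mm tall, 64 mm wide, at the back. Origin: underside centre
- cat: bystander, loose: white plaster cat about 80 mm tall to the side. Origin: underside centre
- bowl: bystander, loose: rubber plaster bowl, 120 mm wide, 50 mm high, to the side. Origin: underside centre

How it is judged:
On the way, in this order (a step that is already met when the one before it is completed fails the run):
1. the largest strainer hangs on the hook by its eye (x of eye_a in the frame of stand between -0.178 and -0.012 m and y of eye_a in the frame of stand between -0.014 and 0.014 m and z of eye_a in the frame of stand between 0.178 and 0.198 m), for 0.2 s.
2. the second largest strainer hangs on the hook by its eye (x of eye_b in the frame of stand between -0.178 and -0.012 m and y of eye_b in the frame of stand between -0.014 and 0.014 m and z of eye_b in the frame of stand between 0.178 and 0.198 m), for 0.2 s.
3. the second smallest strainer hangs on the hook by its eye (x of eye_c in the frame of stand between -0.178 and -0.012 m and y of eye_c in the frame of stand between -0.014 and 0.014 m and z of eye_c in the frame of stand between 0.178 and 0.198 m), for 0.2 s.
4. the smallest strainer hangs on the hook by its eye (x of eye_d in the frame of stand between -0.178 and -0.012 m and y of eye_d in the frame of stand between -0.014 and 0.014 m and z of eye_d in the frame of stand between 0.178 and 0.198 m), for 0.2 s.
At the end, for the whole second after the job is handed in: every strainer present hangs by its eye on the peg between post and upturn, upright within 20 degrees and at rest, the larger always nearer the post; each rod is at rest in its own tube, its handle's front face within 8 mm of the mouth (all of step 1 and all of step 2 and all of step 3 and all of step 4 and angle between each of strainer_a, strainer_b, strainer_c, strainer_d's own z axis and vertical below 0.35 rad and linear speed of each of strainer_a, strainer_b, strainer_c, strainer_d, rod_thick, rod_medium, rod_thin below 0.03 m/s and ((x of eye_b in the frame of strainer_a above 0.008 m and x of stand in the frame of strainer_a below 0 m) or (x of eye_b in the frame of strainer_a below -0.008 m and x of stand in the frame of strainer_a above 0 m)) and ((x of eye_c in the frame of strainer_a above 0.008 m and x of stand in the frame of strainer_a below 0 m) or (x of eye_c in the frame of strainer_a below -0.008 m and x of stand in the frame of strainer_a above 0 m)) and ((x of eye_d in the frame of strainer_a above 0.008 m and x of stand in the frame of strainer_a below 0 m) or (x of eye_d in the frame of strainer_a below -0.008 m and x of stand in the frame of strainer_a above 0 m)) and ((x of eye_c in the frame of strainer_b above 0.008 m and x of stand in the frame of strainer_b below 0 m) or (x of eye_c in the frame of strainer_b below -0.008 m and x of stand in the frame of strainer_b above 0 m)) and ((x of eye_d in the frame of strainer_b above 0.008 m and x of stand in the frame of strainer_b below 0 m) or (x of eye_d in the frame of strainer_b below -0.008 m and x of stand in the frame of strainer_b above 0 m)) and ((x of eye_d in the frame of strainer_c above 0.008 m and x of stand in the frame of strainer_c below 0 m) or (x of eye_d in the frame of strainer_c below -0.008 m and x of stand in the frame of strainer_c above 0 m)) and x of rod_thick in the frame of tube_wide between -0.008 and 0.01 m and y of rod_thick in the frame of tube_wide between -0.008 and 0.008 m and z of rod_thick in the frame of tube_wide between -0.008 and 0.008 m and x of rod_medium in the frame of tube_middle between -0.008 and 0.01 m and y of rod_medium in the frame of tube_middle between -0.008 and 0.008 m and z of rod_medium in the frame of tube_middle between -0.008 and 0.008 m and x of rod_thin in the frame of tube_narrow between -0.008 and 0.01 m and y of rod_thin in the frame of tube_narrow between -0.008 and 0.008 m and z of rod_thin in the frame of tube_narrow between -0.008 and 0.008 m); the robot touches nothing.
It fails at once if one of the other things on the bench is pushed more than 40 mm from its place (distance of any of figurine, tub, scraper, flask, cat, bowl from where it was at the start of the episode above 0.04 m).
It fails at once if one of the other things on the bench is knocked over (angle between any of figurine, tub, flask, cat, bowl's own z axis and vertical above 0.6 rad).
Of strainer_a, strainer_b, strainer_c, strainer_d only 3 to 4 are there at a start; the rules pass over those that are not, and their reading is None.
At some moment in a run one of strainer_a, strainer_b, strainer_c, strainer_d may be knocked a few centimetres aside while the robot is not near it.
It also fails if it takes over 208 s, if anything falls off the work surface, if the arm or the gripper's body presses on something with over 40 N, if the wrist force passes 120 N, or if a joint passes its speed limit or range.

## Working session

There is one attempt and no reset: what is moved stays moved. The work goes in short steps, Python scripts to look and compute and a shell command to move; the robot and the scene stay as the last step left them, time stands still between calls to the robot, and variables do not carry over. Pictures are saved under pics/ and viewed, at most 15 in all, crops included, and the job is handed in when it is done.

```bash
mkdir -p pics; ls
cat > h.py <<'E'
import numpy as np, cv2
from plant import ctrl
from scipy.spatial.transform import Rotation as R
def tool():
    o=ctrl.get_obs(); q=o['tcp_rot']; T=np.eye(4)
    T[:3,:3]=R.from_quat([q[1],q[2],q[3],q[0]]).as_matrix(); T[:3,3]=o['tcp_pos']; return T
class Cam:
    def __init__(s,name):
        T=tool(); d=ctrl.snapshot(name); s.im=d['pixels']; s.z=d['z_map']
        f=200/np.tan(np.radians(d['vertical_fov'])/2); s.K=np.array([[f,0,d['cx']],[0,f,d['cy']],[0,0,1]]); s.D=np.array(d['dist'],float)
        if 'hand_eye' in d: s.M=T@np.array(d['hand_eye'])
        else:
            m=np.eye(4); m[:3,:3]=cv2.Rodrigues(np.array(d['rvec'],float))[0]; m[:3,3]=np.ravel(d['tvec']); s.M=np.linalg.inv(m)
    def rays(s,uv):
        p=cv2.undistortPoints(np.array(uv,float).reshape(-1,1,2),s.K,s.D)[:,0]
        return np.c_[p,np.ones(len(p))]
    def plane(s,uv,h):
        d=s.rays(uv)@s.M[:3,:3].T; o=s.M[:3,3]; return o+d*((h-o[2])/d[:,2])[:,None]
    def cloud(s):
        v,u=np.mgrid[:400,:640]; r=s.rays(np.c_[u.ravel(),v.ravel()]); z=s.z.ravel()
        P=(r*z[:,None])@s.M[:3,:3].T+s.M[:3,3]; P[z<=0]=np.nan; return P.reshape(400,640,3)
    def px(s,P):
        m=np.linalg.inv(s.M); return cv2.projectPoints(np.array(P,float).reshape(-1,3),cv2.Rodrigues(m[:3,:3])[0],m[:3,3],s.K,s.D)[0][:,0]
E
python3 - <<'E'
from h import *
for n in('scene','top','wrist'):
    c=Cam(n); cv2.imwrite(f'pics/{n}0.png',c.im); np.savez(f'pics/{n}0.npz',im=c.im,P=c.cloud()); print(n,c.M.round(3).tolist())
o=ctrl.get_obs(); print(o, ctrl.hold_point_z)
E
```

```text
pics
scene [[-0.024, 0.837, -0.547, 1.172], [1.0, 0.028, 0.0, -0.025], [0.016, -0.546, -0.837, 1.13], [0.0, 0.0, 0.0, 1.0]]
top [[0.021, -0.986, 0.165, 0.29], [-1.0, -0.018, 0.022, -0.036], [-0.019, -0.165, -0.986, 1.696], [0.0, 0.0, 0.0, 1.0]]
wrist [[0.422, 0.858, 0.291, 0.167], [0.906, -0.399, -0.137, 0.556], [-0.001, 0.322, -0.947, 0.373], [0.0, 0.0, 0.0, 1.0]]
{'time': 0.15, 'joint_positions': array([ 9.84519472e-01,  2.07290668e-01,  1.54264976e+00,  1.03678139e-05,
        1.39349279e+00, -1.50506220e-01]), 'joint_velocities': array([-0.00051399, -0.00162205, -0.00399309,  0.00063537, -0.00054124,
       -0.00213382]), 'joint_efforts': array([ 8.58440635e-04, -3.83511114e+01, -2.92037630e+01, -2.56367275e-04,
        6.56677759e-03,  3.89694208e-06]), 'tcp_pos': array([0.24236173, 0.52071459, 0.20294347]), 'tcp_rot': array([-3.36166883e-04,  2.16166229e-01,  9.76356141e-01, -8.56700239e-04]), 'ft_force': array([-0.12786413, -0.06059322,  0.36723264]), 'ft_torque': array([-0.03100973,  0.07803212,  0.00808377]), 'finger_force': 0.0, 'finger_gap': 0.99968453596378} -0.0187
```

View pics/scene0.png

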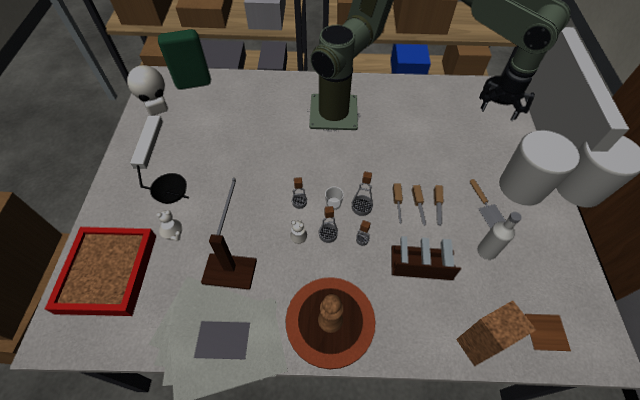

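View pics/top0.png

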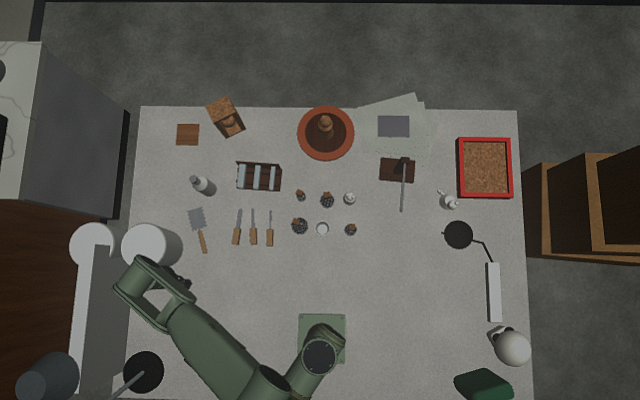

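The scene picture shows four strainers at (300,190), (363,195), (328,228) and (363,233). The bear is at (298,230) and the tub at (333,197). The stand is at (228,260) with its peg tip near (234,180), the rack is at (425,262), and the rods are at (398,200), (419,205) and (439,203). The top picture agrees with this.

Run:
```python
from h import *
for n in('scene0','top0'):
    d=np.load(f'pics/{n}.npz'); P=d['P']; hsv=cv2.cvtColor(d['im'],cv2.COLOR_BGR2HSV)
    ok=(P[...,0]>.3)&(P[...,0]<.85)&(abs(P[...,1])<.45)
    br=ok&(hsv[...,1]>90)&(hsv[...,0]<22)&(P[...,2]>.012)
    k,l,s,c=cv2.connectedComponentsWithStats(br.astype(np.uint8))
    print(n,'brown')
    for i in range(1,k):
        if s[i,4]<12: continue
        q=P[l==i]; zt=np.nanpercentile(q[:,2],92); t=q[q[:,2]>zt-.006]
        print(s[i],'top',t.mean(0).round(3),'zmax',q[:,2].max().round(3),'rng',q.min(0).round(3),q.max(0).round(3))
    st=ok&(P[...,2]>.18)&(P[...,1]<-.1)
    q=P[st]; print('peg',len(q)); 
    if len(q)>3:
        print(q[::max(1,len(q)//15)].round(3).tolist())
    tu=ok&(hsv[...,1]<70)&(P[...,2]>.045)&(P[...,1]>.12)&(P[...,0]>.55)
    k,l,s,c=cv2.connectedComponentsWithStats(tu.astype(np.uint8))
    for i in range(1,k):
        if s[i,4]>15:
            q=P[l==i]; m=q.mean(0); u=np.linalg.svd(q[:,:2]-m[:2],full_matrices=False)[2][0]; print('tube',s[i],m.round(3),q.min(0).round(3),q.max(0).round(3),'dir',np.degrees(np.arctan2(u[1],u[0])).round(1))
```

```text
scene0 brown
[363 172   9  12  84] top [0.46  0.103 0.189] zmax 0.193 rng [0.448 0.089 0.156] [0.471 0.114 0.193]
[294 178   8  10  76] top [ 0.447 -0.113  0.135] zmax 0.14 rng [ 0.438 -0.125  0.106] [ 0.458 -0.101  0.14 ]
[393 184   9  19 138] top [0.41  0.226 0.032] zmax 0.037 rng [0.375 0.213 0.014] [0.442 0.239 0.037]
[412 185  12  19 151] top [0.412 0.295 0.031] zmax 0.036 rng [0.378 0.281 0.013] [0.447 0.311 0.036]
[434 185   9  20 136] top [0.409 0.367 0.032] zmax 0.037 rng [0.376 0.352 0.014] [0.445 0.383 0.037]
[325 207   9  11  89] top [ 0.571 -0.012  0.161] zmax 0.166 rng [ 0.561 -0.023  0.13 ] [0.581 0.002 0.166]
[360 221  10  12  85] top [0.587 0.1   0.11 ] zmax 0.115 rng [0.574 0.086 0.08 ] [0.599 0.115 0.115]
[ 201  235   55   54 1754] top [ 0.705 -0.309  0.204] zmax 0.214 rng [ 0.656 -0.389  0.012] [ 0.763 -0.235  0.214]
[ 392  246   69   34 1316] top [0.709 0.278 0.093] zmax 0.1 rng [0.611 0.188 0.012] [0.718 0.372 0.1  ]
[ 286  278   89   40 2160] top [ 0.802 -0.001  0.056] zmax 0.208 rng [ 0.738 -0.124  0.046] [0.85  0.122 0.208]
[507 301   8   3  14] top [0.848 0.
[... 2722 characters left out ...]
4 0.307 0.04 ]
[267 230   6  16  89] top [0.405 0.224 0.03 ] zmax 0.035 rng [0.373 0.213 0.012] [0.437 0.235 0.035]
peg 199
[[0.712, -0.299, 0.206], [0.706, -0.321, 0.214], [0.702, -0.296, 0.2], [0.697, -0.307, 0.205], [0.692, -0.318, 0.207], [0.689, -0.298, 0.189], [0.674, -0.307, 0.202], [0.654, -0.311, 0.203], [0.634, -0.303, 0.202], [0.618, -0.306, 0.205], [0.595, -0.299, 0.203], [0.579, -0.302, 0.205], [0.56, -0.298, 0.204], [0.541, -0.299, 0.198], [0.526, -0.302, 0.201], [0.505, -0.296, 0.209]]
tube [212 122  12  14  18] [0.843 0.442 0.132] [0.841 0.44  0.051] [0.849 0.448 0.201] dir -130.6
tube [235 161  45  30 553] [0.664 0.291 0.068] [0.602 0.192 0.045] [0.715 0.372 0.099] dir -90.9
```

```bash
python3 -m inch '[[0,0,-0.15,-0.9],[0,0,-0.15,-0.9],[0,0,-0.15,-0.9],[0,0,-0.15,-0.9],[0,0,-0.15,-0.9],[-0.09,-0.19,0,0],[-0.09,-0.19,0,0],[-0.09,-0.19,0,0],[-0.09,-0.19,0,0],[-0.09,-0.19,0,0],[-0.09,-0.19,0,0],[-0.09,-0.19,0,0],[-0.09,-0.19,0,0],[-0.09,-0.19,0,0],[-0.09,-0.19,0,0],[-0.09,-0.19,0,0],[-0.09,-0.19,0,0],[0,0,0,0],[0,0,0,0]]' -1 40
python3 - <<'E'
from h import *
c=Cam('wrist'); cv2.imwrite('pics/w1.png',c.im); np.savez('pics/w1.npz',im=c.im,P=c.cloud())
print(c.K[0,0],c.M.round(3).tolist()); print(tool().round(3).tolist())
E
```

```text
time: 2.52
tcp_pos: [0.4232, 0.0506, 0.3536]
tcp_rot: [-0.0, 0.038, 0.999, 0.0]
ft_force: [0.3, -0.6, 0.2]
finger_gap: 0.998
finger_force: 0.0
319.00380627551584 [[0.076, 0.944, 0.321, 0.34], [0.997, -0.073, -0.023, 0.057], [0.002, 0.322, -0.947, 0.524], [0.0, 0.0, 0.0, 1.0]]
[[-0.997, 0.075, -0.0, 0.423], [0.075, 0.997, 0.001, 0.051], [0.0, 0.001, -1.0, 0.354], [0.0, 0.0, 0.0, 1.0]]
```

View pics/w1.png

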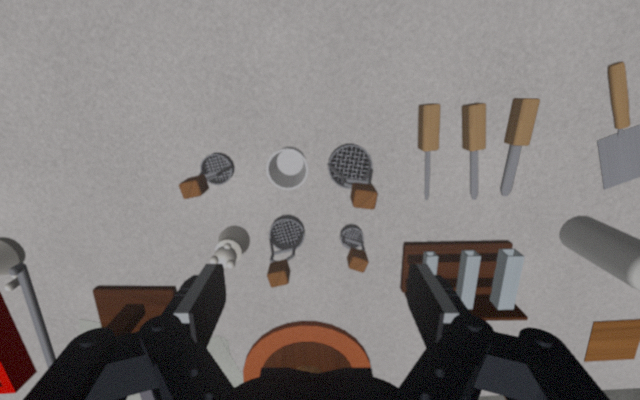

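The wrist view shows the blocks of c (192,187), a (364,196), b (278,274) and d (357,260). The rods are at x≈428, 474 and 521, thin to thick. The rack is at (463,280), with the narrow, middle and wide tubes from left to right.

```bash
cat > f.py <<'E'
from h import *
S={'a':(.189,.458,.101),'b':(.161,.570,-.012),'c':(.134,.447,-.114),'d':(.110,.586,.1)}
def find(im,P,names='abcd',r=.07):
    hsv=cv2.cvtColor(im,cv2.COLOR_BGR2HSV); br=(hsv[...,1]>90)&(hsv[...,0]<22)
    for n in names:
        h,x,y=S[n]; near=np.hypot(P[...,0]-x,P[...,1]-y)<r
        t=P[near&br&(abs(P[...,2]-h)<.007)]
        if len(t)<10: print(n,'none'); continue
        c,(w,l),a=cv2.minAreaRect((t[:,:2]*1000).astype(np.float32))
        cen=np.array(c)/1000
        w_=near&~br&(P[...,2]>.032)&(P[...,2]<h-.04)&(np.hypot(P[...,0]-cen[0],P[...,1]-cen[1])<.03)
        q=P[w_]; u=[0,0];sv=[0,0]
        if len(q)>5: _,sv,v=np.linalg.svd(q[:,:2]-q[:,:2].mean(0),full_matrices=False); u=v[0]
        print(n,len(t),'top',cen.round(4),t[:,2].mean().round(3),'rect',np.round((w,l,a),1),'wire y-dir',len(q),np.degrees(np.arctan2(u[1],u[0])).round(1),np.round(sv,3), q.mean(0).round(3) if len(q) else '')
E
python3 - <<'E'
from f import *
d=np.load('pics/w1.npz'); im,P=d['im'],d['P']; find(im,P)
hsv=cv2.cvtColor(im,cv2.COLOR_BGR2HSV); br=(hsv[...,1]>90)&(hsv[...,0]<22)
for n,y in(('thin',.225),('med',.295),('thick',.367)):
    m=(abs(P[...,0]-.41)<.05)&(abs(P[...,1]-y)<.032)&(P[...,2]>.02)&br
    c,wl,a=cv2.minAreaRect((P[m][:,:2]*1000).astype(np.float32)); 
    m2=(P[...,0]>.45)&(P[...,0]<.55)&(abs(P[...,1]-y)<.04)&(P[...,2]>.012)&(P[...,2]<.035)&~br
    q=P[m2]; print(n,np.round(c,1),np.round(wl,1),round(a,1),P[m][:,2].mean().round(3),'shaft',len(q),q.mean(0).round(3),q[:,0].max().round(3), 'dir',np.degrees(np.arctan2(*(q[:,:2].mean(0)-np.array(c)/1000)[::-1])).round(1))
m=(hsv[...,1]<80)&(P[...,2]>.055)&(P[...,1]>.12)&(P[...,0]>.58)&(P[...,0]<.74)&(P[...,1]<.4)&(P[...,2]<.085)
k,l,s,_=cv2.connectedComponentsWithStats(m.astype(np.uint8))
for i in range(1,k):
    if s[i,4]>60:
        q=P[l==i]; t=q[q[:,2]>np.percentile(q[:,2],80)-.004]; c,wl,a=cv2.minAreaRect((t[:,:2]*1000).astype(np.float32)); print('tube',s[i],t[:,2].mean().round(3),np.round(c,1),np.round(wl,1),round(a,1))
E
```

```text
a 411 top [0.4553 0.1021] 0.189 rect [25.3 20.9 77.5] wire y-dir 215 -100.4 [0.255 0.018] [0.454 0.098 0.103]
b 267 top [ 0.566  -0.0104] 0.16 rect [20.7 23.5 11.4] wire y-dir 250 99.4 [0.274 0.019] [ 0.565 -0.009  0.08 ]
c 301 top [ 0.4437 -0.1114] 0.134 rect [20.9 23.7  6.1] wire y-dir 126 -82.5 [0.112 0.016] [ 0.442 -0.102  0.063]
d 214 top [0.5824 0.1005] 0.11 rect [25.2 19.9 65.4] wire y-dir 91 67.0 [0.131 0.012] [0.582 0.099 0.045]
thin [403.9 226.6] [23.4 66.8] 89.5 0.03 shaft 245 [0.485 0.228 0.018] 0.523 dir 1.0
med [408.8 296. ] [68.1 24.1] 5.8 0.03 shaft 352 [0.487 0.303 0.02 ] 0.527 dir 5.2
thick [406.9 369. ] [25.  66.5] 84.0 0.03 shaft 528 [0.486 0.359 0.021] 0.526 dir -7.0
tube [457 251  24  60 919] 0.071 [655.8 286.4] [ 24.1 102.4] 88.3
tube [ 490  251   35   63 1346] 0.074 [659.9 353.3] [ 38.3 102.9] 89.7
tube [424 252  15  23 209] 0.069 [618.2 224.2] [17.9 35.4] 88.0
```

```bash
cat > go.py <<'E'
import sys
from h import *
# usage: x y z yaw_of_tool_y(deg) -> turn units, then tool-frame shift units AFTER turn
x,y,z,yaw=map(float,sys.argv[1:5]); T=tool()
cur=np.degrees(np.arctan2(T[1,1],T[0,1])); dw=(yaw-cur+90)%180-90
a=np.radians(cur+dw); Y=np.array([np.cos(a),np.sin(a),0]); Z=np.array([0,0,-1.]); X=np.cross(Y,Z)
d=np.array([x,y,z])-T[:3,3]
print('tcp',T[:3,3].round(4),'yaw',cur.round(2),'TURN',(-np.radians(dw)/.08).round(2),'SHIFT',(np.array([X,Y,Z])@d/.2).round(3))
E
python3 go.py .457 .1015 .153 78.5
python3 - <<'E'
from h import *
for n in('scene0','top0'):
    P=np.load(f'pics/{n}.npz')['P']; m=(P[...,2]>.185)&(P[...,2]<.225)&(P[...,0]>.515)&(P[...,0]<.675)&(abs(P[...,1]+.3)<.03); q=P[m]
    print(n,len(q),np.polyfit(q[:,0]-.5,q[:,1],1), q[:,2].mean())
    t=(P[...,2]>.185)&(P[...,0]>.49)&(P[...,0]<.52)&(abs(P[...,1]+.3)<.03);print(P[t].min(0),P[t].max(0))
E
```

```text
tcp [0.4232 0.0509 0.3537] yaw 85.7 TURN 1.57 SHIFT [-0.115  0.281  1.004]
scene0 178 [-0.0863422  -0.29364321] 0.20460198567519947
[ 0.50258314 -0.29967317  0.20065933] [ 0.51950186 -0.29013119  0.21657876]
top0 111 [-0.08514694 -0.29516422] 0.2030508122377193
[ 0.50080019 -0.30213273  0.19609003] [ 0.51833963 -0.29310045  0.21441102]
```

```bash
python3 -m inch '[[0,0,0.1,0.8],[0,0,0.1,0.77],[-0.04,0.1,0,0],[-0.04,0.1,0,0],[-0.035,0.081,0,0],[0,0,0.1,0],[0,0,0.15,0],[0,0,0.15,0],[0,0,0.15,0],[0,0,0.15,0],[0,0,0.1,0],[0,0,0,0],[0,0,0,0]]' -1 50
python3 -m inch '[[0,0,0,0],[0,0,0,0],[0,0,0,0],[0,0,0,0],[0,0,0,0],[0,0,0,0]]' 1 50
```

```text
time: 4.2
tcp_pos: [0.4581, 0.1012, 0.1549]
tcp_rot: [0.001, 0.1, 0.995, 0.0]
ft_force: [-0.3, -0.3, -0.1]
finger_gap: 1.002
finger_force: 0.0
time: 4.95
tcp_pos: [0.4579, 0.1008, 0.1545]
tcp_rot: [0.001, 0.101, 0.995, 0.0]
ft_force: [0.4, 2.0, 4.2]
finger_gap: 0.288
finger_force: 50.1
```

```bash
python3 -m inch '[[0,0,-0.05,0],[0,0,-0.1,0],[0,0,-0.15,0],[0,0,-0.15,0],[0,0,-0.15,0],[0,0,-0.15,-0.48],[0,0,-0.15,-0.48],[0,0,-0.1,-0.48],[0,0,0,0]]'
python3 -m inch '[[0,-0.08,0,0],[0,-0.15,0,0],[0,-0.15,0,0],[0,-0.15,0,0],[0,-0.15,0,0],[0,-0.15,0,0],[0,-0.15,0,0],[0,-0.15,0,0],[0,-0.15,0,0],[0,-0.15,0,0],[0,-0.15,0,0],[0,-0.15,0,0],[-0.05,-0.15,0,0],[-0.03,-0.08,0,0],[0,0,0,0],[0,0,0,0]]'
python3 - <<'E'
from h import *
c=Cam('wrist'); cv2.imwrite('pics/w2.png',c.im); np.savez('pics/w2.npz',im=c.im,P=c.cloud())
c=Cam('scene'); cv2.imwrite('pics/s2.png',cv2.resize(c.im[120:280,150:390],None,fx=3,fy=3))
E
python3 go.py .445 -.290 .235 85.1
```

```text
time: 6.08
tcp_pos: [0.4579, 0.1005, 0.3551]
tcp_rot: [0.001, 0.043, 0.999, -0.0]
ft_force: [0.7, 0.3, -3.4]
finger_gap: 0.287
finger_force: 49.3
time: 8.07
tcp_pos: [0.4392, -0.2903, 0.3534]
tcp_rot: [-0.001, 0.043, 0.999, 0.001]
ft_force: [0.2, 0.3, -2.9]
finger_gap: 0.282
finger_force: 49.5
tcp [ 0.4395 -0.2902  0.354 ] yaw 85.13 TURN 0.01 SHIFT [-0.027  0.004  0.595]
```

View pics/w2.png

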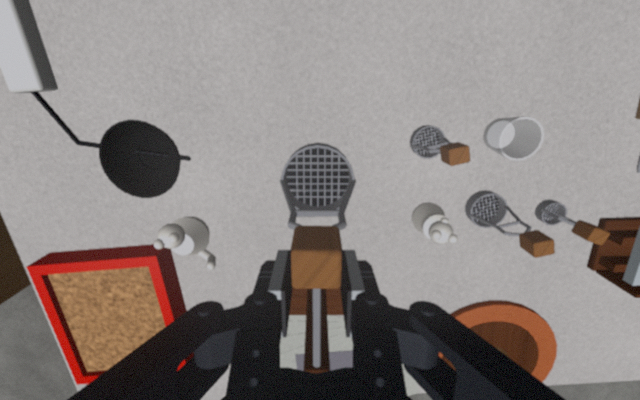

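View pics/s2.png

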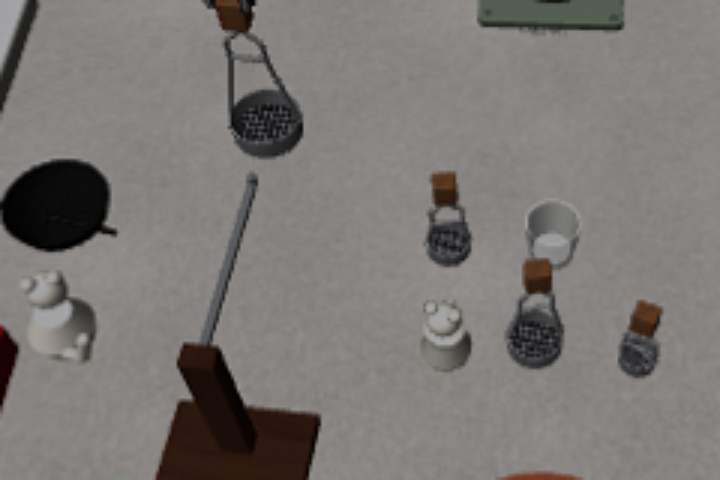

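The scene crop shows the strainer hanging straight at (265,120) in front of the peg tip at (252,180). In the wrist view the block is at (317,258), in line with the peg.

```bash
python3 -m inch '[[0,0.004,0.1,0],[0,0,0.15,0],[0,0,0.15,0],[0,0,0.12,0],[0,0,0.08,0],[0,0,0,0],[-0.1,0,0,0],[-0.1,0,0,0],[-0.05,0,0,0],[-0.05,0,0,0],[-0.05,0,0,0],[-0.05,0,0,0],[-0.05,0,0,0],[-0.05,0,0,0],[0,0,0,0],[0,0,0,0]]'
python3 - <<'E'
from h import *
c=Cam('scene'); cv2.imwrite('pics/s3.png',cv2.resize(c.im[120:280,150:310],None,fx=3.5,fy=3.5))
E
python3 go.py .647 -.307 .235 85.1
```

```text
time: 10.18
tcp_pos: [0.5391, -0.299, 0.2337]
tcp_rot: [-0.0, 0.043, 0.999, 0.0]
ft_force: [-0.4, -0.4, -1.3]
finger_gap: 0.281
finger_force: 49.5
tcp [ 0.539  -0.299   0.2338] yaw 85.06 TURN -0.01 SHIFT [-0.542  0.006 -0.006]
```

View pics/s3.png

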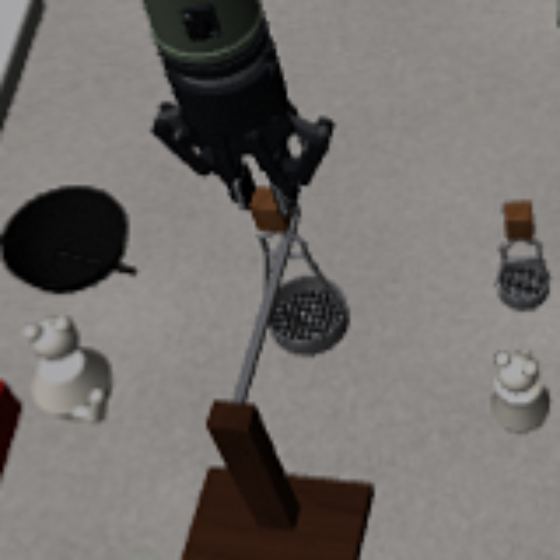

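The peg passes through the eye at about (280,250), with no contact force. I carry on to the post and let go.

```bash
python3 -m inch '[[-0.05,0,0,0],[-0.08,0,0,0],[-0.08,0.002,0,0],[-0.08,0.002,0,0],[-0.08,0.002,0,0],[-0.08,0,0,0],[-0.06,0,0,0],[-0.03,0,0,0],[0,0,0,0],[0,0,0.04,0],[0,0,0.035,0],[0,0,0.01,0],[0,0,0,0]]'
python3 -m inch '[[0,0,0,0],[0,0,0,0],[0,0,0,0],[0,0,-0.05,0],[0,0,-0.1,0],[0,0,-0.1,0],[0,0,-0.1,0],[0,0,-0.1,0],[0.15,0,-0.05,0],[0.2,0.1,0,0],[0.2,0.1,0,0],[0.2,0.2,0,0],[0.1,0.2,0,0],[0,0.2,0,0],[0,0.2,0,0],[0,0.2,0,0],[0,0,0,0],[0,0,0,0]]' -0.2
python3 - <<'E'
from f import *
c=Cam('wrist'); P=c.cloud(); find(c.im,P,'bcd'); cv2.imwrite('pics/w4.png',c.im)
c=Cam('scene');find(c.im,c.cloud(),'bcd'); cv2.imwrite('pics/s4.png',cv2.resize(c.im[120:280,150:390],None,fx=3,fy=3))
E
python3 go.py .568 -.012 .125 100
```

```text
time: 11.85
tcp_pos: [0.6465, -0.3076, 0.2172]
tcp_rot: [-0.0, 0.043, 0.999, -0.0]
ft_force: [-0.2, -0.6, -0.3]
finger_gap: 0.28
finger_force: 49.7
time: 14.1
tcp_pos: [0.4985, -0.0539, 0.3179]
tcp_rot: [0.001, 0.043, 0.999, -0.001]
ft_force: [0.2, -0.3, -0.3]
finger_gap: 0.598
finger_force: 0.0
b 364 top [ 0.5664 -0.0116] 0.161 rect [20.6 23.5  9.7] wire y-dir 249 100.0 [0.271 0.019] [ 0.566 -0.012  0.08 ]
c 433 top [ 0.4445 -0.1121] 0.134 rect [21.5 24.4  8.6] wire y-dir 70 -85.5 [0.035 0.012] [ 0.442 -0.096  0.065]
d 309 top [0.5826 0.1004] 0.109 rect [23.7 20.9 64.9] wire y-dir 101 67.6 [0.093 0.013] [0.58  0.092 0.046]
b 57 top [ 0.5689 -0.0121] 0.161 rect [22.7 25.1 13. ] wire y-dir 65 99.8 [0.143 0.011] [ 0.569 -0.013  0.08 ]
c 47 top [ 0.4474 -0.113 ] 0.134 rect [20.9 22.3  2.6] wire y-dir 50 -79.9 [0.102 0.014] [ 0.446 -0.113  0.064]
d 51 top [0.5871 0.1006] 0.11 rect [23.3 21.4 54.3] wire y-dir 29 67.0 [0.072 0.008] [0.587 0.102 0.046]
tcp [ 0.4984 -0.0544  0.3174] yaw 84.99 TURN -3.28 SHIFT [-0.38   0.149  0.962]
```

View pics/s4.png

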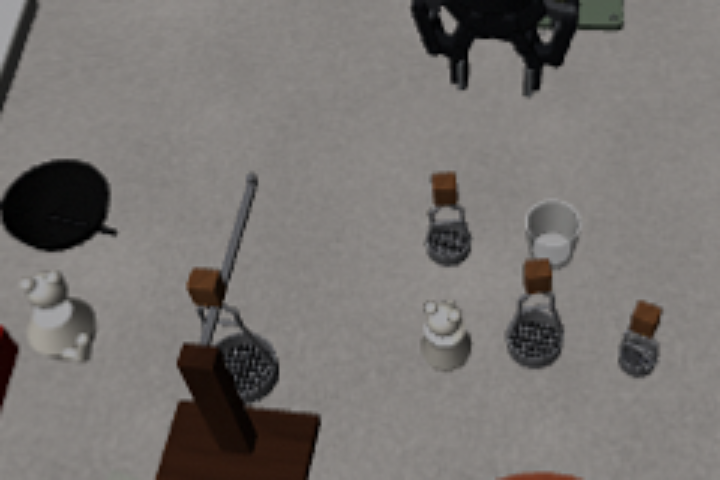

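a hangs on the peg at (225,350) with its block at (205,287). b, c and d have not moved.

```bash
python3 -m inch '[[0,0,0,-0.82],[0,0,0,-0.82],[0,0,0,-0.82],[0,0,0,-0.82],[-0.1,0.04,0,0],[-0.14,0.055,0.05,0],[-0.14,0.054,0.1,0],[0,0,0.15,0],[0,0,0.15,0],[0,0,0.15,0],[0,0,0.15,0],[0,0,0.15,0],[0,0,0.06,0],[0,0,0,0],[0,0,0,0]]' -0.6 50
python3 -m inch '[[0,0,0,0],[0,0,0,0],[0,0,0,0],[0,0,0,0],[0,0,0,0]]' 1 50
python3 -m inch '[[0,0,-0.05,0],[0,0,-0.1,0],[0,0,-0.15,0],[0,0,-0.15,0],[0,0,-0.15,0],[0,0,-0.15,0.8],[0,0,-0.15,0.8],[0,0,-0.1,0.8],[0,0,0,0.85],[0,0,0,0]]'
python3 go.py .445 -.290 .3255 85.1
```

```text
time: 16.08
tcp_pos: [0.5691, -0.0113, 0.1264]
tcp_rot: [0.001, -0.088, 0.996, -0.0]
ft_force: [-0.1, 0.1, 0.6]
finger_gap: 0.798
finger_force: 0.0
time: 16.7
tcp_pos: [0.5688, -0.0111, 0.1259]
tcp_rot: [0.001, -0.088, 0.996, -0.0]
ft_force: [-0.4, -0.3, 4.9]
finger_gap: 0.285
finger_force: 50.6
time: 17.95
tcp_pos: [0.5672, -0.0104, 0.3242]
tcp_rot: [-0.001, 0.041, 0.999, 0.0]
ft_force: [-0.3, -0.5, -1.4]
finger_gap: 0.285
finger_force: 49.8
tcp [ 0.5672 -0.0104  0.3242] yaw 85.26 TURN 0.03 SHIFT [ 0.489 -1.445 -0.007]
```

```bash
python3 -m inch '[[0.06,-0.06,0,0],[0.12,-0.12,0,0],[0.12,-0.15,0,0],[0.12,-0.15,0,0],[0.07,-0.15,0,0],[0,-0.15,0,0],[0,-0.15,0,0],[0,-0.15,0,0],[0,-0.15,0,0],[0,-0.12,0.05,0],[0,-0.065,0.1,0],[0,-0.03,0.1,0],[0,0,0.1,0],[0,0,0.07,0],[0,0,0.036,0],[0,0,0,0],[0,0,0,0]]'
python3 go.py .608 -.3036 .233 85.1
```

```text
time: 20.08
tcp_pos: [0.4464, -0.2909, 0.2346]
tcp_rot: [0.001, 0.042, 0.999, -0.001]
ft_force: [-0.5, -0.3, -1.5]
finger_gap: 0.285
finger_force: 49.8
tcp [ 0.4464 -0.2909  0.2346] yaw 85.21 TURN 0.02 SHIFT [-0.81   0.006  0.008]
```

```bash
python3 -m inch '[[-0.08,0.006,0.005,0],[-0.07,0,0,0],[-0.05,0,0,0],[-0.05,0,0,0],[-0.05,0,0,0],[-0.05,0,0,0],[-0.05,0,0,0],[-0.05,0,0,0],[-0.05,0,0,0],[-0.05,0,0,0],[-0.05,0,0,0],[-0.05,0,0,0],[-0.05,0,0,0],[-0.05,0,0,0],[-0.04,0,0,0],[-0.02,0,0,0],[0,0,0,0],[0,0,0,0]]'
python3 - <<'E'
from h import *
c=Cam('scene'); cv2.imwrite('pics/s5.png',cv2.resize(c.im[120:280,150:310],None,fx=3.5,fy=3.5))
E
```

```text
time: 22.32
tcp_pos: [0.6073, -0.3029, 0.2327]
tcp_rot: [-0.0, 0.042, 0.999, 0.0]
ft_force: [0.8, 0.3, -2.0]
finger_gap: 0.282
finger_force: 49.8
```

View pics/s5.png

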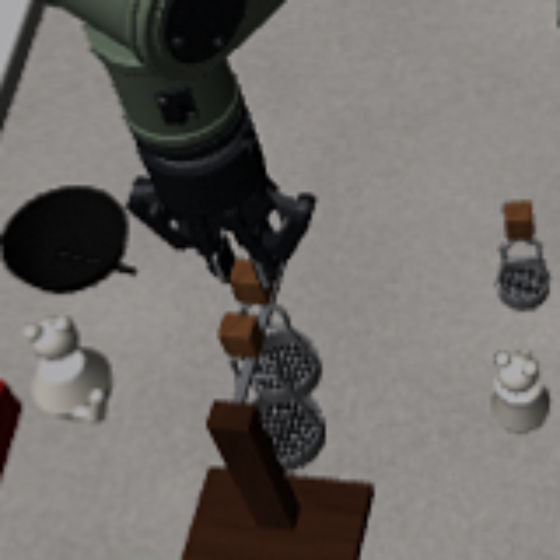

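b is on the peg in front of a, with their blocks at (248,283) and (239,335).

```bash
python3 -m inch '[[0,0,0.035,0],[0,0,0.035,0],[0,0,0.01,0],[0,0,0,0],[0,0,0,0]]'
python3 -m inch '[[0,0,0,0],[0,0,0,0],[0,0,0,0],[0,0,-0.05,0],[0,0,-0.1,0],[0,0,-0.15,0],[0,0,-0.1,0],[0.15,0,-0.05,0],[0.2,0.1,0,0],[0.2,0.2,0,0],[0.2,0.2,0,0],[0.2,0.2,0,0],[0.1,0.1,0,0],[0,0,0,0],[0,0,0,0]]' -0.2
python3 - <<'E'
from f import *
c=Cam('wrist'); P=c.cloud(); find(c.im,P,'bcd'); cv2.imwrite('pics/w6.png',c.im)
c=Cam('scene');P=c.cloud();find(c.im,P,'cd')
hsv=cv2.cvtColor(c.im,cv2.COLOR_BGR2HSV); m=(hsv[...,1]>90)&(hsv[...,0]<22)&(abs(P[...,2]-.249)<.008)&(P[...,1]<-.25); k,l,s,_=cv2.connectedComponentsWithStats(m.astype(np.uint8))
for i in range(1,k):
  if s[i,4]>10: print('hung',P[l==i].mean(0).round(3))
E
python3 go.py .446 -.113 .099 97
```

```text
time: 23.0
tcp_pos: [0.6073, -0.3035, 0.2168]
tcp_rot: [-0.0, 0.042, 0.999, -0.0]
ft_force: [-2.2, -1.8, -0.3]
finger_gap: 0.287
finger_force: 50.0
time: 24.88
tcp_pos: [0.4126, -0.1267, 0.3081]
tcp_rot: [0.001, 0.042, 0.999, -0.001]
ft_force: [-0.5, -0.0, -0.0]
finger_gap: 0.597
finger_force: 0.0
b none
c 353 top [ 0.4439 -0.1128] 0.134 rect [20.7 23.4  8.1] wire y-dir 174 -82.0 [0.191 0.018] [ 0.444 -0.113  0.06 ]
d 296 top [0.5831 0.0997] 0.109 rect [24.2 20.1 68.5] wire y-dir 141 64.9 [0.154 0.018] [0.582 0.097 0.047]
c 48 top [ 0.449  -0.1128] 0.134 rect [22.3 22.4  3.8] wire y-dir 52 98.3 [0.107 0.011] [ 0.446 -0.112  0.062]
d 53 top [0.5859 0.1006] 0.11 rect [23.2 24.1 66.9] wire y-dir 26 66.8 [0.073 0.009] [0.586 0.1   0.047]
hung [ 0.61  -0.304  0.25 ]
hung [ 0.648 -0.306  0.25 ]
tcp [ 0.4125 -0.1268  0.3072] yaw 85.15 TURN -2.58 SHIFT [-0.175  0.048  1.041]
```

```bash
python3 -m inch '[[0,0,0,-0.7],[0,0,0,-0.7],[0,0,0,-0.7],[0,0,0,-0.7],[-0.09,0.025,0,0],[-0.085,0.023,0.09,0],[0,0,0.15,0],[0,0,0.15,0],[0,0,0.15,0],[0,0,0.15,0],[0,0,0.15,0],[0,0,0.15,0],[0,0,0.05,0],[0,0,0,0],[0,0,0,0]]' -0.5 50
python3 -m inch '[[0,0,0,0],[0,0,0,0],[0,0,0,0],[0,0,0,0],[0,0,0,0]]' 1 50
python3 -m inch '[[0,0,-0.05,0],[0,0,-0.1,0],[0,0,-0.15,0],[0,0,-0.15,0],[0,0,-0.15,0],[0,0,-0.15,0.7],[0,0,-0.1,0.7],[0,0,-0.05,0.7],[0,0,0,0.7],[0,0,0,0],[0,0,0,0]]'
python3 go.py .445 -.290 .233 85.1
```

```text
time: 26.85
tcp_pos: [0.4464, -0.112, 0.0999]
tcp_rot: [0.001, -0.07, 0.998, -0.001]
ft_force: [-0.1, -0.4, 0.0]
finger_gap: 0.752
finger_force: 0.0
time: 27.48
tcp_pos: [0.4459, -0.1121, 0.0997]
tcp_rot: [0.001, -0.07, 0.998, -0.001]
ft_force: [-0.5, -0.7, 4.7]
finger_gap: 0.285
finger_force: 50.5
time: 28.85
tcp_pos: [0.4445, -0.1112, 0.2781]
tcp_rot: [-0.001, 0.041, 0.999, 0.0]
ft_force: [0.1, -0.1, -1.8]
finger_gap: 0.279
finger_force: 49.8
tcp [ 0.4445 -0.1112  0.2781] yaw 85.25 TURN 0.03 SHIFT [-0.079 -0.891  0.226]
```

```bash
python3 -m inch '[[-0.02,-0.08,0,0],[-0.02,-0.15,0,0],[-0.02,-0.15,0,0],[-0.018,-0.15,0,0],[0,-0.15,0,0],[0,-0.12,0.05,0],[0,-0.07,0.07,0],[0,-0.021,0.07,0],[0,0,0.032,0],[0,0,0,0],[0,0,0,0]]'
python3 go.py .5705 -.3004 .2337 85.1
```

```text
time: 30.22
tcp_pos: [0.4461, -0.29, 0.2349]
tcp_rot: [0.0, 0.041, 0.999, -0.0]
ft_force: [0.6, -0.2, -1.8]
finger_gap: 0.282
finger_force: 49.7
tcp [ 0.4461 -0.29    0.2349] yaw 85.26 TURN 0.03 SHIFT [-0.624  0.001  0.006]
```

```bash
python3 -m inch '[[-0.08,0,0.005,0],[-0.07,0,0,0],[-0.05,0,0,0],[-0.05,0,0,0],[-0.05,0,0,0],[-0.05,0,0,0],[-0.05,0,0,0],[-0.05,0,0,0],[-0.05,0,0,0],[-0.05,0,0,0],[-0.04,0,0,0],[-0.03,0,0,0],[0,0,0,0],[0,0,0.035,0],[0,0,0.035,0],[0,0,0.01,0],[0,0,0,0],[0,0,0,0]]'
python3 -m inch '[[0,0,0,0],[0,0,0,0],[0,0,0,0],[0,0,-0.05,0],[0,0,-0.1,0],[0,0,-0.15,0],[0,0,-0.1,0],[0.1,0,-0.05,0],[0.1,0.1,0,0],[0,0.2,0,0],[0,0.2,0,0],[0,0.2,0,0],[0,0.2,0,0],[0,0.2,0,0],[0,0.2,0,0],[0,0.2,0,0],[0,0.15,0,0],[0,0,0,0],[0,0,0,0]]' -0.2
python3 - <<'E'
from f import *
c=Cam('wrist'); P=c.cloud(); find(c.im,P,'d'); cv2.imwrite('pics/w7.png',c.im); np.savez('pics/w7.npz',im=c.im,P=P)
c=Cam('scene');P=c.cloud();find(c.im,P,'d')
hsv=cv2.cvtColor(c.im,cv2.COLOR_BGR2HSV); m=(hsv[...,1]>90)&(hsv[...,0]<22)&(abs(P[...,2]-.249)<.008)&(P[...,1]<-.25); k,l,s,_=cv2.connectedComponentsWithStats(m.astype(np.uint8))
for i in range(1,k):
  if s[i,4]>10: print('hung',P[l==i].mean(0).round(3))
E
python3 go.py .585 .1005 .0755 66.5
```

```text
time: 32.48
tcp_pos: [0.569, -0.3004, 0.2175]
tcp_rot: [-0.0, 0.042, 0.999, 0.0]
ft_force: [-0.8, 1.8, 0.7]
finger_gap: 0.285
finger_force: 50.1
time: 34.85
tcp_pos: [0.5573, 0.0308, 0.3085]
tcp_rot: [0.001, 0.042, 0.999, -0.0]
ft_force: [-0.4, -0.6, -0.5]
finger_gap: 0.597
finger_force: 0.0
d 352 top [0.5831 0.1003] 0.11 rect [25.3 20.6 66.8] wire y-dir 55 -113.0 [0.032 0.009] [0.578 0.088 0.049]
d 53 top [0.5872 0.1005] 0.11 rect [24.2 20.4 60.3] wire y-dir 27 66.8 [0.068 0.008] [0.586 0.102 0.046]
hung [ 0.572 -0.299  0.25 ]
hung [ 0.609 -0.304  0.251]
hung [ 0.648 -0.306  0.251]
tcp [0.5571 0.0303 0.3079] yaw 85.12 TURN 4.06 SHIFT [0.012 0.377 1.162]
```

```bash
python3 -m inch '[[0,0,0.05,0.82],[0,0,0.05,0.81],[0,0,0.05,0.81],[0,0,0.05,0.81],[0,0,0.05,0.81],[0.006,0.1,0,0],[0.006,0.14,0,0],[0,0.137,0.06,0],[0,0,0.15,0],[0,0,0.15,0],[0,0,0.15,0],[0,0,0.15,0],[0,0,0.15,0],[0,0,0.1,0],[0,0,0,0],[0,0,0,0]]' -0.5 50
python3 -m inch '[[0,0,0,0],[0,0,0,0],[0,0,0,0],[0,0,0,0],[0,0,0,0]]' 1 50
python3 -m inch '[[0,0,-0.05,0],[0,0,-0.1,0],[0,0,-0.15,0],[0,0,-0.15,0],[0,0,-0.15,-0.82],[0,0,-0.15,-0.81],[0,0,-0.1,-0.81],[0,0,-0.05,-0.81],[0,0,0,-0.81],[0,0,0,0],[0,0,0,0]]'
python3 go.py .445 -.290 .2337 85.1
```

```text
time: 36.95
tcp_pos: [0.586, 0.1019, 0.0766]
tcp_rot: [0.001, 0.203, 0.979, 0.0]
ft_force: [1.0, 0.8, -0.3]
finger_gap: 0.75
finger_force: 0.0
time: 37.58
tcp_pos: [0.5857, 0.1015, 0.0766]
tcp_rot: [0.001, 0.203, 0.979, 0.0]
ft_force: [-0.1, -1.0, 5.9]
finger_gap: 0.286
finger_force: 49.7
time: 38.95
tcp_pos: [0.5843, 0.1016, 0.2547]
tcp_rot: [-0.001, 0.042, 0.999, 0.0]
ft_force: [-1.0, -0.3, -2.0]
finger_gap: 0.275
finger_force: 49.2
tcp [0.5843 0.1016 0.2547] yaw 85.15 TURN 0.01 SHIFT [ 0.526 -2.01   0.105]
```

```bash
python3 -m inch '[[0.06,-0.08,0,0],[0.1,-0.15,0,0],[0.1,-0.15,0,0],[0.1,-0.15,0,0],[0.1,-0.15,0,0],[0.066,-0.15,0,0],[0,-0.15,0,0],[0,-0.15,0,0],[0,-0.15,0,0],[0,-0.15,0,0],[0,-0.15,0,0],[0,-0.15,0,0],[0,-0.15,0,0],[0,-0.09,0.03,0],[0,-0.04,0.05,0],[0,0,0.02,0],[0,0,0,0],[0,0,0,0]]'
python3 go.py .5345 -.2974 .2346 85.1
```

```text
time: 41.2
tcp_pos: [0.4465, -0.2895, 0.2355]
tcp_rot: [0.0, 0.041, 0.999, -0.0]
ft_force: [-0.4, 0.1, -0.7]
finger_gap: 0.288
finger_force: 49.3
tcp [ 0.4465 -0.2895  0.2355] yaw 85.26 TURN 0.03 SHIFT [-0.442 -0.002  0.005]
```

```bash
python3 -m inch '[[-0.08,0,0.004,0],[-0.07,0,0,0],[-0.05,0,0,0],[-0.05,0,0,0],[-0.05,0,0,0],[-0.05,0,0,0],[-0.05,0,0,0],[-0.03,0,0,0],[-0.015,0,0,0],[0,0,0,0],[0,0,0.035,0],[0,0,0.035,0],[0,0,0.01,0],[0,0,0,0],[0,0,0,0]]'
python3 -m inch '[[0,0,0,0],[0,0,0,0],[0,0,0,0],[0,0,-0.05,0],[0,0,-0.1,0],[0,0,-0.15,0],[0,0,-0.1,0],[0.1,0,-0.05,0],[0.1,0.2,0,0],[0.1,0.25,0,0],[0.1,0.25,0,0],[0.1,0.25,0,0],[0,0.25,0,0],[0,0.25,0,0],[0,0.25,0,0],[0,0.25,0,0],[0,0.2,0,0],[0,0,0,0],[0,0,0,0]]' -0.2
python3 - <<'E'
from f import *
c=Cam('scene');P=c.cloud(); cv2.imwrite('pics/s8.png',cv2.resize(c.im[140:290,180:320],None,fx=4,fy=4))
hsv=cv2.cvtColor(c.im,cv2.COLOR_BGR2HSV); m=(hsv[...,1]>90)&(hsv[...,0]<22)&(abs(P[...,2]-.249)<.008)&(P[...,1]<-.25); k,l,s,_=cv2.connectedComponentsWithStats(m.astype(np.uint8))
for i in range(1,k):
  if s[i,4]>10: print('hung',P[l==i].mean(0).round(3))
E
python3 go.py .40 .30 .30 90
```

```text
time: 43.08
tcp_pos: [0.5347, -0.2974, 0.2185]
tcp_rot: [-0.0, 0.042, 0.999, 0.0]
ft_force: [-0.9, 1.7, 0.1]
finger_gap: 0.278
finger_force: 49.4
time: 45.45
tcp_pos: [0.4714, 0.1388, 0.309]
tcp_rot: [0.0, 0.042, 0.999, -0.0]
ft_force: [0.5, -0.3, -0.2]
finger_gap: 0.598
finger_force: 0.0
hung [ 0.522 -0.296  0.25 ]
hung [ 0.582 -0.301  0.25 ]
hung [ 0.633 -0.304  0.251]
tcp [0.4714 0.1384 0.3089] yaw 85.15 TURN -1.06 SHIFT [0.357 0.808 0.044]
```

View pics/s8.png

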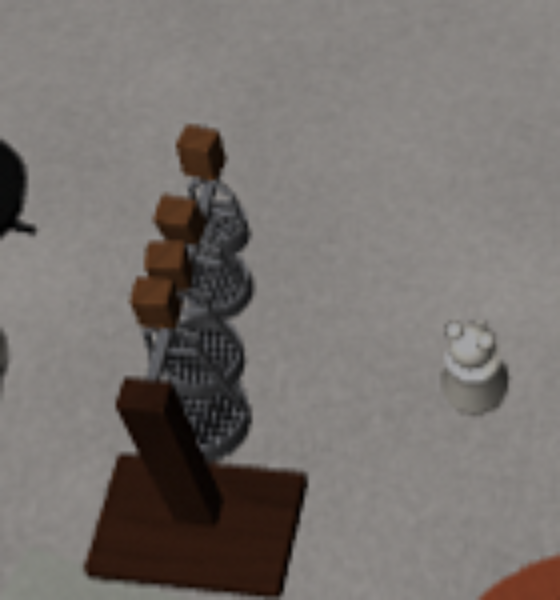

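All four hang in order, with blocks d (200,152), c (178,217), b (165,265) and a (155,300), and d sits close to the upturn. I'll check d again after looking at the rods and rack.

```bash
python3 -m inch '[[0.05,0.1,-0.05,0],[0.05,0.1,-0.05,0],[0.05,0.1,-0.05,0],[0.05,0.1,-0.05,0],[0.05,0.1,-0.05,0],[0.05,0.1,-0.05,0],[0.05,0.1,-0.05,0],[0.05,0.05,-0.05,0],[0,0,-0.05,0],[0,0,0,0],[0,0,0,0]]' -1
cat > hung.py <<'E'
from h import *
c=Cam('scene');P=c.cloud(); hsv=cv2.cvtColor(c.im,cv2.COLOR_BGR2HSV); m=(hsv[...,1]>90)&(hsv[...,0]<22)&(P[...,2]>.21)&(P[...,2]<.265)&(P[...,1]<-.25)&(P[...,0]<.67)
q=P[m&(P[...,2]>.243)]; print(np.histogram(q[:,0],np.arange(.5,.67,.005))[0].tolist())
for a,b in((.505,.545),(.565,.595),(.597,.62),(.62,.665)):
    t=q[(q[:,0]>a)&(q[:,0]<b)]; print(len(t), t.mean(0).round(3) if len(t) else '')
cv2.imwrite('pics/hung.png',cv2.resize(c.im[150:260,200:260],None,fx=5,fy=5))
E
python3 hung.py
python3 - <<'E'
from h import *
c=Cam('wrist'); P=c.cloud(); im=c.im; cv2.imwrite('pics/w9.png',im); np.savez('pics/w9.npz',im=im,P=P)
hsv=cv2.cvtColor(im,cv2.COLOR_BGR2HSV); br=(hsv[...,1]>90)&(hsv[...,0]<22)
for n,y in(('thin',.225),('med',.295),('thick',.367)):
    m=(abs(P[...,0]-.41)<.05)&(abs(P[...,1]-y)<.032)&(P[...,2]>.02)&br
    cc,wl,a=cv2.minAreaRect((P[m][:,:2]*1000).astype(np.float32)); 
    m2=(P[...,0]>.45)&(P[...,0]<.55)&(abs(P[...,1]-y)<.04)&(P[...,2]>.012)&(P[...,2]<.035)&~br
    q=P[m2]; print(n,np.round(cc,1),np.round(wl,1),round(a,1),'shaft',len(q),q.mean(0).round(3), 'dir',np.degrees(np.arctan2(*(q[:,:2].mean(0)-np.array(cc)/1000)[::-1])).round(1))
for n,y,h in(('nar',.22,.0688),('mid',.286,.0708),('wide',.35,.0733)):
    m=(~br)&(abs(P[...,2]-h)<.004)&(abs(P[...,1]-y)<.03)&(P[...,0]>.58)&(P[...,0]<.74)
    k,l,s,_=cv2.connectedComponentsWithStats(m.astype(np.uint8)); i=1+s[1:,4].argmax(); q=P[l==i]
    cc,wl,a=cv2.minAreaRect((q[:,:2]*1000).astype(np.float32)); print(n,s[i],np.round(cc,1),np.round(wl,1),round(a,1),'xmin',np.percentile(q[:,0],[1,5]).round(4),'line',np.polyfit(q[:,0]-.61,q[:,1],1).round(4),q[:,2].mean().round(4))
E
```

```text
time: 46.88
tcp_pos: [0.4044, 0.2946, 0.3982]
tcp_rot: [-0.0, 0.042, 0.999, -0.0]
ft_force: [-0.3, 0.3, 0.1]
finger_gap: 1.0
finger_force: 0.0
[0, 0, 2, 12, 11, 19, 24, 3, 0, 0, 0, 0, 2, 13, 18, 15, 23, 5, 0, 0, 0, 4, 19, 19, 19, 20, 1, 13, 14, 16, 23, 16, 0, 0]
71 [ 0.527 -0.296  0.251]
74 [ 0.577 -0.299  0.251]
42 [ 0.614 -0.302  0.252]
122 [ 0.641 -0.305  0.251]
thin [403.6 236.8] [39.3 68. ] 89.5 shaft 164 [0.484 0.229 0.018] dir -5.8
med [403.9 303.1] [71.  55.2] 26.2 shaft 263 [0.486 0.304 0.02 ] dir 0.8
thick [405.9 357.8] [47.1 67.3] 85.0 shaft 363 [0.485 0.361 0.021] dir 2.3
nar [275 262  31  52 554] [652.2 223.3] [ 56.2 103.8] 87.4 xmin [0.6007 0.6044] line [-0.0313  0.2225] 0.0687
mid [309 262  33  51 647] [655.4 291.4] [ 59.4 102.8] 83.9 xmin [0.6045 0.6083] line [-0.0295  0.2872] 0.0707
wide [344 261  28  52 794] [659.  346.6] [ 50.3 104.7] 89.8 xmin [0.608  0.6123] line [-0.0695  0.3532] 0.0733
```

View pics/w9.png

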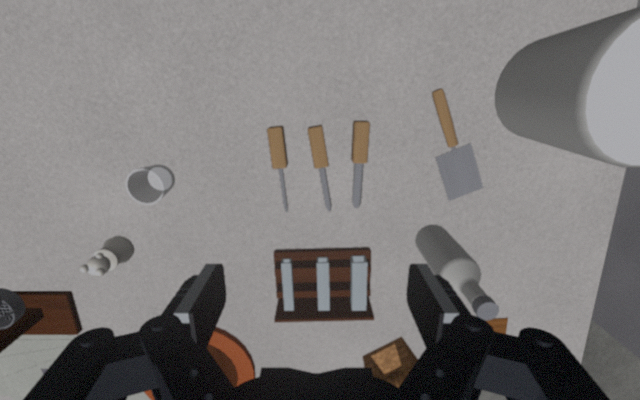

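The rods are at columns 278, 318 and 360 and the tubes at 288, 323 and 358, with mouths near row 262. The masks took in neighbouring things, so I'll separate the parts better.

```bash
cat > rods.py <<'E'
from h import *
def rods(im,P):
    hsv=cv2.cvtColor(im,cv2.COLOR_BGR2HSV); br=(hsv[...,1]>90)&(hsv[...,0]<22)
    m=br&(P[...,2]>.022)&(P[...,2]<.04)&(P[...,0]<.46)&(P[...,0]>.34)&(P[...,1]>.15)&(P[...,1]<.41)
    k,l,s,_=cv2.connectedComponentsWithStats(m.astype(np.uint8))
    for i in range(1,k):
        if s[i,4]<80: continue
        q=P[l==i]; cc,wl,a=cv2.minAreaRect((q[:,:2]*1000).astype(np.float32)); u=np.linalg.svd(q[:,:2]-q[:,:2].mean(0),full_matrices=False)[2][0]
        print('rod',s[i],np.round(cc,1),np.round(wl,1),round(a,1),'dir',np.degrees(np.arctan(u[1]/u[0])).round(1))
def tubes(im,P):
    hsv=cv2.cvtColor(im,cv2.COLOR_BGR2HSV)
    m=(hsv[...,2]>135)&(hsv[...,1]<90)&(P[...,2]>.05)&(P[...,2]<.08)&(P[...,0]>.58)&(P[...,0]<.74)&(P[...,1]>.18)&(P[...,1]<.40)
    k,l,s,_=cv2.connectedComponentsWithStats(m.astype(np.uint8))
    for i in range(1,k):
        if s[i,4]<80: continue
        q=P[l==i]; h=np.percentile(q[:,2],70); q=q[abs(q[:,2]-h)<.004]
        cc,wl,a=cv2.minAreaRect((q[:,:2]*1000).astype(np.float32)); u=np.linalg.svd(q[:,:2]-q[:,:2].mean(0),full_matrices=False)[2][0]
        print('tube',s[i],h.round(4),np.round(cc,1),np.round(wl,1),round(a,1),'dir',np.degrees(np.arctan(u[1]/u[0])).round(1),'xmin',q[:,0].min().round(4))
E
python3 - <<'E'
from rods import *
for f in('w9','w1','w7'):
    d=np.load(f'pics/{f}.npz'); print(f); rods(d['im'],d['P']); tubes(d['im'],d['P'])
E
python3 go.py .409 .296 .004 95.5
```

```text
w9
rod [353 122  16  41 566] [406.9 369.2] [24.2 67.3] 85.0 dir -5.4
rod [268 127  18  41 551] [403.6 228.8] [68.  23.6] 0.2 dir 0.0
rod [309 126  19  42 512] [408.6 297.8] [67.7 21.8] 5.1 dir 5.0
tube [282 263  11  47 392] 0.0691 [650.1 221.2] [15.7 99.5] 86.7 dir -3.2 xmin 0.6004
tube [317 263  12  47 493] 0.0711 [654.6 286.2] [19.5 98.9] 86.8 dir -2.9 xmin 0.6049
tube [352 263  15  47 659] 0.0738 [658.4 351.1] [25.3 98.6] 87.1 dir -3.1 xmin 0.6088
w1
rod [510  99  29  46 782] [406.9 369. ] [25.  66.5] 84.0 dir -6.4
rod [421 105  18  45 712] [403.9 226.6] [23.4 66.8] 89.5 dir 0.7
rod [467 104  18  47 764] [408.8 296. ] [68.1 24.1] 5.8 dir 5.2
tube [462 251  18  58 640] 0.0718 [655.4 286.1] [21.6 99.3] 87.2 dir -1.5 xmin 0.6055
tube [498 250  27  60 878] 0.0744 [659.2 351.6] [27.9 99.4] 87.0 dir -3.3 xmin 0.6093
tube [427 257  11  17 121] 0.0696 [618.3 223.5] [16.3 30.6] 88.5 dir 14.8 xmin 0.603
w7
rod [ 450    0   24   51 1029] [410.3 226.7] [57.8 24.3] 1.0 dir 1.5
rod [ 505    0   26   50 1092] [415.2 296.4] [57.2 25.5] 5.7 dir 7.1
rod [559   0  34  42 939] [419.1 367.6] [25.5 45.8] 84.4 dir -4.6
tube [ 541  174   36   74 1380] 0.0742 [658.5 350.4] [ 29. 101.] 85.8 dir -3.4 xmin 0.6076
tube [ 495  176   27   72 1087] 0.0715 [654.8 286. ] [ 22.4 100.2] 87.1 dir -3.0 xmin 0.6044
tube [449 178  21  71 884] 0.0695 [651.5 221. ] [ 18.2 100.7] 86.2 dir -3.2 xmin 0.6007
tcp [0.4042 0.2948 0.3978] yaw 85.14 TURN -2.26 SHIFT [-0.025  0.004  1.969]
```

```bash
python3 go.py .414 .3683 .005 84.5; python3 hung.py
```

```text
tcp [0.4042 0.2948 0.3978] yaw 85.14 TURN 0.14 SHIFT [-0.014  0.371  1.964]
[0, 0, 3, 12, 15, 13, 22, 5, 0, 0, 0, 0, 0, 6, 15, 18, 19, 17, 1, 0, 0, 13, 15, 21, 20, 11, 1, 12, 19, 18, 18, 16, 0, 0]
70 [ 0.526 -0.296  0.251]
76 [ 0.579 -0.3    0.251]
49 [ 0.613 -0.303  0.252]
115 [ 0.641 -0.305  0.251]
```

```bash
python3 -m inch '[[-0.014,0.12,0.1,0.14],[0,0.15,0.15,0],[0,0.101,0.2,0],[0,0,0.2,0],[0,0,0.2,0],[0,0,0.2,0],[0,0,0.2,0],[0,0,0.2,0],[0,0,0.2,0],[0,0,0.2,0],[0,0,0.15,0],[0,0,0.1,0],[0,0,0.05,0],[0,0,0,0],[0,0,0,0]]' -0.2 60
python3 go.py .414 .3683 .005 84.5
python3 -m inch '[[0,0,0.005,0],[0,0,0,0],[0,0,0,0],[0,0,0,0],[0,0,0,0]]' 1 60
```

```text
time: 48.9
tcp_pos: [0.414, 0.3691, -0.0306]
tcp_rot: [0.0, 0.047, 0.999, 0.0]
ft_force: [-1.8, -1.7, 5.7]
finger_gap: 0.598
finger_force: 2.8
tcp [ 0.414   0.3691 -0.0306] yaw 84.56 TURN 0.01 SHIFT [-0.001 -0.004 -0.178]
time: 49.52
tcp_pos: [0.4177, 0.3709, -0.0274]
tcp_rot: [0.003, 0.047, 0.999, 0.002]
ft_force: [-3.1, -4.3, 23.5]
finger_gap: 0.298
finger_force: 68.5
```

I added up the descent wrong and went about 35 mm too low, pressing at 23 N. I'll open, rise and grasp again.

```bash
python3 -m inch '[[0,0,-0.05,0],[0,0,0,0],[0,0,0,0],[0,0,-0.06,0],[0,0,-0.06,0],[0,0,0,0],[0,0,0,0]]' -0.2
python3 go.py .414 .3683 .005 84.5
python3 - <<'E'
from rods import *
c=Cam('wrist'); cv2.imwrite('pics/w10.png',c.im); rods(c.im,c.cloud())
c=Cam('scene'); rods(c.im,c.cloud()); cv2.imwrite('pics/s10.png',cv2.resize(c.im[140:290,370:500],None,fx=4,fy=4))
E
```

```text
time: 50.4
tcp_pos: [0.4138, 0.3691, 0.0017]
tcp_rot: [0.0, 0.047, 0.999, 0.0]
ft_force: [-0.3, -0.6, 0.1]
finger_gap: 0.601
finger_force: 0.0
tcp [0.4138 0.3691 0.0017] yaw 84.56 TURN 0.01 SHIFT [-0.002 -0.004 -0.016]
rod [ 293  183   53  128 6028] [406.8 371.7] [24.7 69.2] 85.1 dir -4.9
rod [ 131  199   86  117 5624] [405.3 297.9] [62.1 25.4] 5.1 dir 6.3
rod [   0  202   94  127 7038] [404.  228.8] [69.9 26.4] 0.8 dir -1.0
rod [394 184   8  17 125] [407. 226.] [67.7 24.6] 0.4 dir -0.9
rod [413 185  11  18 138] [412.1 295.2] [69.6 27.2] 2.8 dir 4.9
rod [435 186   9  17 123] [410.7 369.1] [25.2 66.3] 85.3 dir -7.2
```

View pics/s10.png

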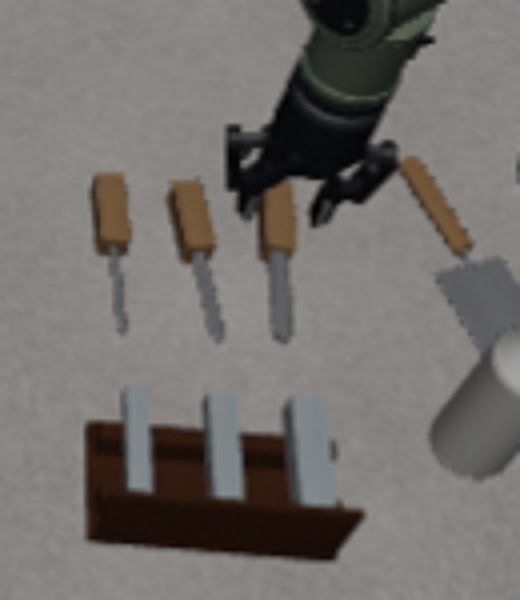

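The rods are unharmed; the thick one is still between the fingers at (277,220).

```bash
python3 -m inch '[[0,0,-0.016,0],[0,0,0,0]]' -0.2 60
python3 -m inch '[[0,0,0,0],[0,0,0,0],[0,0,0,0],[0,0,0,0],[0,0,0,0]]' 1 60
python3 -m inch '[[0,0,-0.05,0],[0,0,-0.1,0],[0,0,-0.1,-0.24],[0,0,-0.05,-0.24],[0,0,0,0],[0,0,0,0]]'
python3 go.py .476 .3614 .050 86.7
python3 - <<'E'
from rods import *
c=Cam('wrist'); cv2.imwrite('pics/w11.png',c.im); np.savez('pics/w11.npz',im=c.im,P=c.cloud())
E
```

```text
time: 50.75
tcp_pos: [0.4138, 0.3691, 0.0048]
tcp_rot: [0.0, 0.047, 0.999, 0.0]
ft_force: [0.0, -0.2, 0.0]
finger_gap: 0.599
finger_force: 0.0
time: 51.38
tcp_pos: [0.4136, 0.369, 0.0047]
tcp_rot: [-0.0, 0.047, 0.999, -0.0]
ft_force: [-0.3, -0.4, -0.2]
finger_gap: -0.001
finger_force: 0.0
time: 52.12
tcp_pos: [0.4131, 0.3686, 0.064]
tcp_rot: [-0.001, 0.028, 1.0, -0.0]
ft_force: [-0.3, -0.6, 0.4]
finger_gap: 0.0
finger_force: 0.0
tcp [0.4131 0.3686 0.064 ] yaw 86.75 TURN 0.01 SHIFT [-0.316 -0.018  0.07 ]
```

View pics/w11.png

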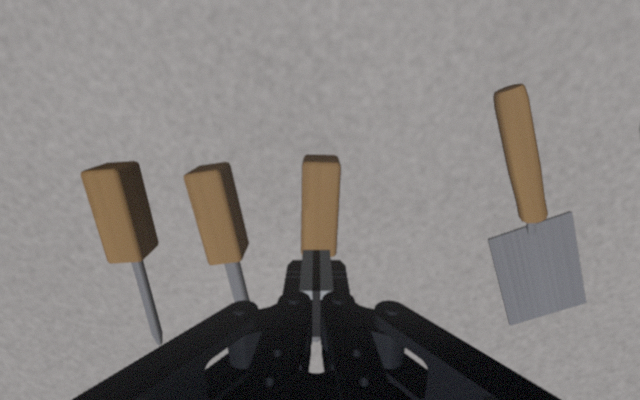

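The gripper shut on nothing and the handle, (320,205), is still on the table. I need to see where it is.

Run:
```python
from rods import *
d=np.load('pics/w11.npz'); im,P=d['im'],d['P']; rods(im,P)
for uv in((320,165),(320,200),(320,245),(316,270),(316,285),(316,320),(215,200)): print(uv,P[uv[1],uv[0]].round(4))
c=Cam('scene'); Q=c.cloud(); rods(c.im,Q)
```

```text
rod [ 302  160   38   96 3101] [406.4 371.7] [24.1 68.4] 85.0 dir -4.4
rod [  82  166   61   97 3609] [404.1 229. ] [69.5 26.3] 1.4 dir -0.1
rod [ 185  167   59   97 3306] [408.7 298.4] [69.  24.6] 5.0 dir 5.3
(320, 165) [0.3747 0.3737 0.0313]
(320, 200) [0.3991 0.3724 0.0297]
(320, 245) [0.4328 0.3706 0.0298]
(316, 270) [0.4019 0.3695 0.1147]
(316, 285) [0.4019 0.3695 0.1259]
(316, 320) [0.416  0.3687 0.129 ]
(215, 200) [0.3949 0.3016 0.0301]
rod [393 184   9  17 125] [407.6 226. ] [65.5 25.4] 0.5 dir -0.0
rod [413 185  11  18 134] [412.6 295. ] [69.5 26.3] 6.7 dir 4.3
rod [435 185   9  18 129] [409.2 368.7] [26.  70.1] 85.8 dir -4.5
```

```bash
python3 - <<'E'
from h import *
c=Cam('wrist'); T=tool(); P=c.cloud()
for dz in(0,-.0187,-.03,-.05): print(dz,c.px((T@[0,0,dz,1])[:3]).round(0).tolist())
q=P.reshape(-1,3); m=(np.hypot(q[:,0]-T[0,3],q[:,1]-T[1,3])<.03)&(q[:,2]>.045); t=q[m]; print('lowest finger',np.percentile(t[:,2],[0,1,5]).round(4),'TCP',T[:3,3].round(4)); print((np.linalg.inv(c.M)@np.r_[T[:3,3],1]).round(3))
E
cp pics/w11.png pics/x.png
```

```text
0 [[316.0, 241.0]]
-0.0187 [[316.0, 257.0]]
-0.03 [[316.0, 268.0]]
-0.05 [[316.0, 292.0]]
lowest finger [0.0931 0.1001 0.1119] TCP [0.413  0.3686 0.0637]
[-0.     0.024  0.188  1.   ]
```

The nominal TCP projects to row 241, but the finger tips are at row ~250. The real tips end about 25 mm short of the reported TCP, which also fits the table contact at TCP z ≈ −0.028. I'll grasp the rods at TCP z ≈ −0.021.

```bash
python3 -m inch '[[0,0,0,0.2],[0,0,0,0.15],[0,0,0,0],[0,0.006,0,0],[0,0,0.1,0],[0,0,0.15,0],[0,0,0.1,0],[0,0,0.05,0],[0,0,0.024,0],[0,0,0,0],[0,0,0,0]]' -0.2 60
python3 -m inch '[[0,0,0,0],[0,0,0,0],[0,0,0,0],[0,0,0,0],[0,0,0,0]]' 1 60
```

```text
time: 53.65
tcp_pos: [0.4145, 0.3707, -0.0192]
tcp_rot: [0.001, 0.042, 0.999, 0.001]
ft_force: [-0.9, 0.5, 0.1]
finger_gap: 0.599
finger_force: 0.0
time: 54.28
tcp_pos: [0.4145, 0.3707, -0.0193]
tcp_rot: [0.001, 0.042, 0.999, 0.0]
ft_force: [-0.4, 0.2, 5.3]
finger_gap: 0.288
finger_force: 60.6
```

```bash
python3 -m inch '[[0,0,-0.05,0],[0,0,-0.1,0],[0,0,-0.1,-0.2],[0,0,-0.1,-0.13],[0,0,-0.05,0],[0,0,0,0],[0,0,0,0]]'
python3 go.py .476 .3614 .0257 86.7
python3 - <<'E'
from rods import *
c=Cam('wrist'); cv2.imwrite('pics/w12.png',c.im); np.savez('pics/w12.npz',im=c.im,P=c.cloud())
E
```

```text
time: 55.15
tcp_pos: [0.4129, 0.3697, 0.0589]
tcp_rot: [-0.001, 0.029, 1.0, -0.001]
ft_force: [-0.6, -0.1, -1.3]
finger_gap: 0.287
finger_force: 59.9
tcp [0.4129 0.3697 0.0589] yaw 86.66 TURN -0.01 SHIFT [-0.317 -0.023  0.166]
```

View pics/w12.png

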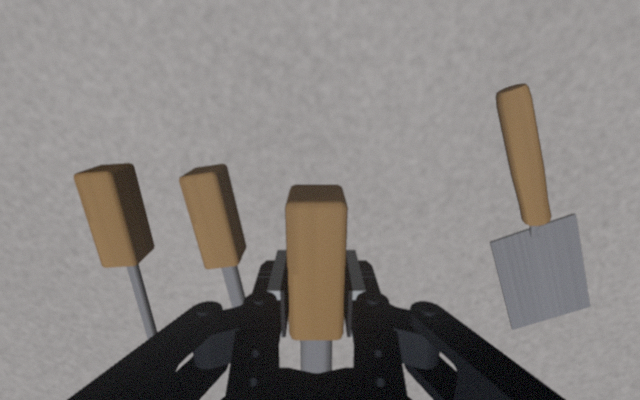

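The handle is gripped square, centred at column 317, with the shaft straight ahead at row 340 and below.

```bash
cat > held.py <<'E'
from h import *
c=Cam('wrist'); P=c.cloud(); T=tool(); hsv=cv2.cvtColor(c.im,cv2.COLOR_BGR2HSV)
m=(hsv[...,1]>90)&(hsv[...,0]<22); q=P[m]@T[:3,:3]-T[:3,3]@T[:3,:3]   # tool coords
q=q[(abs(q[:,1])<.02)&(abs(q[:,0])<.06)&(q[:,2]>-.045)]; top=np.percentile(q[:,2],15); t=q[abs(q[:,2]-np.median(q[:,2]))<.006]
cc,wl,a=cv2.minAreaRect((t[:,:2]*1000).astype(np.float32))
print('handle in tool mm: centre',np.round(cc,1),np.round(wl,1),round(a,1),'top z',t[:,2].mean().round(4),'pitch deg',np.degrees(np.polyfit(t[:,0],t[:,2],1)[0]).round(1),'x rng',np.percentile(t[:,0],[1,99]).round(4))
print('world top z',(T[2,3]-t[:,2].mean()).round(4))
E
python3 held.py; python3 hung.py
```

```text
handle in tool mm: centre [41.7  0.2] [ 0.9 22.5] 0.5 top z -0.0392 pitch deg -1.3 x rng [0.0412 0.0422]
world top z 0.098
[0, 0, 2, 11, 13, 15, 27, 3, 0, 0, 0, 0, 1, 13, 14, 16, 20, 9, 0, 0, 1, 12, 17, 16, 22, 11, 1, 12, 20, 12, 22, 13, 0, 0]
71 [ 0.527 -0.296  0.251]
72 [ 0.577 -0.3    0.251]
46 [ 0.613 -0.302  0.252]
113 [ 0.641 -0.305  0.251]
```

```bash
sed -i 's/>-.045)/>-.058)/' held.py; python3 held.py; python3 go.py .476 .3614 .0257 86.7
```

```text
handle in tool mm: centre [7.2 0.1] [26.4 70.1] 89.8 top z -0.0492 pitch deg 0.3 x rng [-0.0251  0.0416]
world top z 0.1083
tcp [0.4131 0.3698 0.059 ] yaw 86.66 TURN -0.01 SHIFT [-0.316 -0.024  0.167]
```

```bash
python3 -m inch '[[-0.08,-0.012,0,0],[-0.1,-0.012,0.05,0],[-0.1,0,0.07,0],[-0.036,0,0.047,0],[0,0,0,0],[0,0,0,0]]'
python3 go.py .476 .3614 .0257 86.7
python3 -m inch '[[-0.05,0,0,0],[-0.05,0,0,0],[-0.05,0,0,0],[-0.05,0,0,0],[0,0,0,0],[0,0,0,0]]'
python3 go.py .581 .3553 .0257 86.7
```

```text
time: 56.1
tcp_pos: [0.4762, 0.3618, 0.0266]
tcp_rot: [-0.0, 0.029, 1.0, -0.0]
ft_force: [0.9, 0.1, -1.4]
finger_gap: 0.292
finger_force: 59.9
tcp [0.4762 0.3618 0.0266] yaw 86.68 TURN -0.0 SHIFT [ 0.001 -0.002  0.004]
time: 56.85
tcp_pos: [0.5162, 0.3593, 0.0262]
tcp_rot: [-0.0, 0.029, 1.0, -0.0]
ft_force: [0.7, 0.2, -1.0]
finger_gap: 0.293
finger_force: 59.9
tcp [0.5162 0.3593 0.0262] yaw 86.65 TURN -0.01 SHIFT [-0.325 -0.001  0.003]
```

```bash
python3 -m inch '[[-0.05,0,0,0],[-0.05,0,0,0],[-0.05,0,0,0],[-0.05,0,0,0],[-0.05,0,0,0],[-0.04,0,0,0],[0,0,0,0],[0,0,0,0]]'
python3 held.py; python3 go.py .581 .3553 .0257 86.7
python3 - <<'E'
from h import *
c=Cam('scene'); cv2.imwrite('pics/s13.png',cv2.resize(c.im[170:290,370:500],None,fx=4,fy=4))
E
```

```text
time: 57.85
tcp_pos: [0.574, 0.356, 0.0263]
tcp_rot: [-0.0, 0.029, 1.0, -0.0]
ft_force: [0.0, 0.6, -1.0]
finger_gap: 0.292
finger_force: 59.9
handle in tool mm: centre [7.1 0. ] [69.6 26.2] 0.4 top z -0.0494 pitch deg 0.3 x rng [-0.0254  0.0412]
world top z 0.0756
tcp [0.5739 0.356  0.0263] yaw 86.68 TURN -0.01 SHIFT [-0.036 -0.002  0.003]
```

View pics/s13.png

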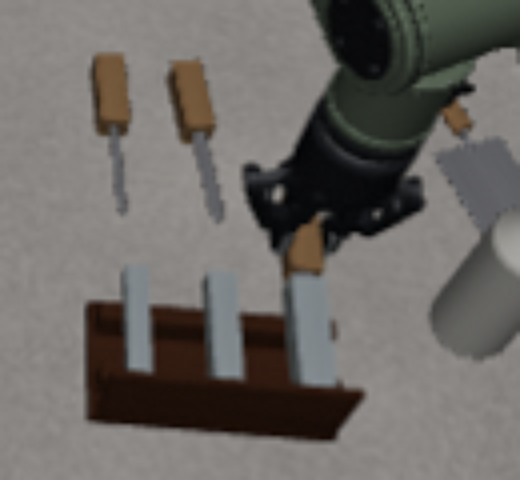

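The thick rod is in the wide tube with the handle almost at the mouth, (305,275). I push gently until it stops.

```bash
python3 -m inch '[[-0.01,0,0,0],[-0.01,0,0,0],[-0.01,0,0,0],[0,0,0,0]]'
python3 -m inch '[[-0.008,0,0,0],[-0.008,0,0,0],[0,0,0,0]]'
```

```text
time: 58.45
tcp_pos: [0.5806, 0.3557, 0.0265]
tcp_rot: [0.0, 0.029, 1.0, -0.0]
ft_force: [-0.4, -0.4, -1.3]
finger_gap: 0.287
finger_force: 59.8
time: 58.82
tcp_pos: [0.5806, 0.3556, 0.0261]
tcp_rot: [-0.003, 0.029, 1.0, -0.001]
ft_force: [-7.7, 0.0, 2.5]
finger_gap: 0.296
finger_force: 60.4
```

```bash
python3 -m inch '[[0.01,0,0,0],[0,0,0,0],[0,0,0,0],[0,0,-0.05,0],[0,0,-0.1,0],[0,0,-0.15,0],[0,0,-0.15,0],[0.15,-0.08,0,-0.5],[0.2,-0.1,0,-0.7],[0.2,-0.1,0,-0.7],[0.15,0,0,0],[0.1,0,0,0],[0,0,0,0],[0,0,0,0]]' -0.2
python3 - <<'E'
from rods import *
c=Cam('wrist'); P=c.cloud(); rods(c.im,P); tubes(c.im,P); cv2.imwrite('pics/w14.png',c.im)
E
python3 go.py .415 .2976 -.0195 95.2
```

```text
time: 60.58
tcp_pos: [0.4229, 0.2965, 0.1179]
tcp_rot: [0.002, -0.047, 0.999, 0.001]
ft_force: [-0.5, -0.3, -0.0]
finger_gap: 0.601
finger_force: 0.0
rod [ 221  122   32   84 2432] [403.8 228.5] [69.1 24.4] 0.1 dir 0.3
rod [ 304  137   30   81 2222] [408.8 297.3] [68.8 23.9] 5.1 dir 5.2
tcp [0.4229 0.2964 0.1175] yaw 95.36 TURN 0.03 SHIFT [0.039 0.01  0.685]
```

```bash
python3 -m inch '[[0.039,0.01,0.1,0],[0,0,0.15,0],[0,0,0.15,0],[0,0,0.15,0],[0,0,0.1,0],[0,0,0.035,0],[0,0,0,0],[0,0,0,0]]' -0.2 60
python3 -m inch '[[0,0,0,0],[0,0,0,0],[0,0,0,0],[0,0,0,0],[0,0,0,0]]' 1 60
python3 -m inch '[[0,0,-0.05,0],[0,0,-0.1,0],[0,0,-0.1,0.65],[0,0,-0.1,0.6],[0,0,-0.05,0.6],[0,0,0,0],[0,0,0,0]]'
python3 held.py; python3 go.py .472 .2968 .026 86.7
```

```text
time: 61.62
tcp_pos: [0.4146, 0.2977, -0.0195]
tcp_rot: [0.001, -0.047, 0.999, 0.0]
ft_force: [0.1, 0.2, 0.3]
finger_gap: 0.602
finger_force: 0.0
time: 62.25
tcp_pos: [0.4144, 0.2978, -0.0194]
tcp_rot: [0.001, -0.047, 0.999, 0.0]
ft_force: [0.1, -0.3, 5.4]
finger_gap: 0.29
finger_force: 60.2
time: 63.12
tcp_pos: [0.4127, 0.2969, 0.0589]
tcp_rot: [-0.001, 0.027, 1.0, -0.0]
ft_force: [-0.2, 0.1, -1.0]
finger_gap: 0.288
finger_force: 59.4
handle in tool mm: centre [ 5.3 -0.1] [69.3 26. ] 0.4 top z -0.0498 pitch deg 0.4 x rng [-0.0274  0.0392]
world top z 0.1085
tcp [0.4126 0.2968 0.0587] yaw 86.93 TURN 0.05 SHIFT [-0.297  0.017  0.164]
```

```bash
python3 -m inch '[[-0.08,0.01,0,0.05],[-0.1,0.008,0.05,0],[-0.08,0,0.07,0],[-0.03,0,0.044,0],[0,0,0,0],[0,0,0,0]]'
python3 go.py .4706 .2969 .0256 86.7
python3 -m inch '[[-0.05,0,0,0],[-0.05,0,0,0],[-0.05,0,0,0],[-0.05,0,0,0],[0,0,0,0],[0,0,0,0]]'
python3 go.py .5754 .2908 .0256 86.7
```

```text
time: 63.92
tcp_pos: [0.4712, 0.2976, 0.0267]
tcp_rot: [-0.0, 0.029, 1.0, -0.0]
ft_force: [-0.2, 0.0, -1.0]
finger_gap: 0.292
finger_force: 59.4
tcp [0.4712 0.2976 0.0267] yaw 86.68 TURN -0.0 SHIFT [ 0.003 -0.003  0.006]
time: 64.68
tcp_pos: [0.5111, 0.2951, 0.0265]
tcp_rot: [-0.0, 0.029, 1.0, -0.0]
ft_force: [-0.1, 0.0, -1.8]
finger_gap: 0.292
finger_force: 59.4
tcp [0.5111 0.2951 0.0265] yaw 86.66 TURN -0.01 SHIFT [-0.322 -0.003  0.004]
```

```bash
python3 -m inch '[[-0.05,-0.002,0.003,0],[-0.05,0,0,0],[-0.05,0,0,0],[-0.05,0,0,0],[-0.05,0,0,0],[-0.04,0,0,0],[-0.015,0,0,0],[-0.01,0,0,0],[0,0,0,0],[0,0,0,0]]'
python3 -m inch '[[-0.01,0,0,0],[-0.01,0,0,0],[-0.006,0,0,0],[0,0,0,0]]'; python3 held.py
```

```text
time: 65.92
tcp_pos: [0.5739, 0.2912, 0.026]
tcp_rot: [-0.0, 0.029, 1.0, -0.0]
ft_force: [-0.5, 0.8, -0.0]
finger_gap: 0.289
finger_force: 59.4
time: 66.42
tcp_pos: [0.5746, 0.2911, 0.0254]
tcp_rot: [-0.005, 0.029, 1.0, -0.001]
ft_force: [-10.3, 1.1, 5.5]
finger_gap: 0.294
finger_force: 60.3
handle in tool mm: centre [5.2 0.1] [69.4 26.4] 0.9 top z -0.0495 pitch deg 0.5 x rng [-0.0273  0.0392]
world top z 0.0749
```

```bash
python3 -m inch '[[0.015,0,0,0],[0,0,0,0],[0,0,0,0],[0,0,-0.05,0],[0,0,-0.1,0],[0,0,-0.15,0],[0,0,-0.15,0],[0.15,-0.1,0,-0.4],[0.2,-0.1,0,-0.38],[0.2,-0.1,0,0],[0.15,0,0,0],[0.1,0,0,0],[0,0,0,0],[0,0,0,0]]' -0.2
python3 - <<'E'
from rods import *
c=Cam('wrist'); P=c.cloud(); rods(c.im,P)
E
python3 go.py .411 .2286 -.0195 90.3; python3 hung.py
```

```text
time: 68.22
tcp_pos: [0.4166, 0.2338, 0.1174]
tcp_rot: [0.002, -0.002, 1.0, 0.0]
ft_force: [0.2, 0.9, 0.2]
finger_gap: 0.595
finger_force: 0.0
rod [ 294  138   29   81 2225] [403.8 227.6] [69.  23.2] 0.6 dir 0.7
tcp [0.4166 0.2337 0.1171] yaw 90.23 TURN -0.02 SHIFT [ 0.028 -0.026  0.683]
[0, 0, 4, 11, 11, 16, 21, 4, 0, 0, 0, 0, 1, 10, 14, 19, 24, 7, 0, 0, 1, 13, 14, 17, 24, 12, 3, 9, 18, 20, 21, 12, 0, 0]
67 [ 0.526 -0.296  0.251]
74 [ 0.577 -0.299  0.251]
45 [ 0.613 -0.303  0.252]
119 [ 0.64  -0.305  0.251]
```

```bash
python3 -m inch '[[0.028,-0.029,0.1,-0.02],[0,0,0.15,0],[0,0,0.15,0],[0,0,0.15,0],[0,0,0.1,0],[0,0,0.033,0],[0,0,0,0],[0,0,0,0]]' -0.2 60
python3 -m inch '[[0,0,0,0],[0,0,0,0],[0,0,0,0],[0,0,0,0],[0,0,0,0]]' 1 60
python3 -m inch '[[0,0,-0.05,0],[0,0,-0.1,0],[0,0,-0.1,0.4],[0,0,-0.1,0.4],[0,0,-0.05,0],[0,0,0,0],[0,0,0,0]]'
python3 held.py; python3 go.py .468 .2318 .026 86.7
```

```text
time: 69.32
tcp_pos: [0.4106, 0.228, -0.0196]
tcp_rot: [0.001, -0.003, 1.0, 0.0]
ft_force: [0.1, 0.5, 0.5]
finger_gap: 0.599
finger_force: 0.0
time: 69.95
tcp_pos: [0.4105, 0.228, -0.0195]
tcp_rot: [0.001, -0.003, 1.0, 0.0]
ft_force: [0.4, -0.8, 5.9]
finger_gap: 0.291
finger_force: 60.1
time: 70.82
tcp_pos: [0.4085, 0.2273, 0.0587]
tcp_rot: [-0.001, 0.029, 1.0, -0.0]
ft_force: [-0.2, -0.4, -1.5]
finger_gap: 0.295
finger_force: 59.3
handle in tool mm: centre [ 6. -0.] [69.7 26. ] 0.4 top z -0.0498 pitch deg 0.4 x rng [-0.0266  0.0401]
world top z 0.1083
tcp [0.4084 0.2273 0.0585] yaw 86.67 TURN -0.01 SHIFT [-0.296  0.04   0.163]
```

```bash
python3 -m inch '[[-0.08,0.02,0,0],[-0.1,0.016,0.05,0],[-0.08,0,0.07,0],[-0.034,0,0.047,0],[0,0,0,0],[0,0,0,0]]'
python3 go.py .4674 .2318 .0256 86.7
python3 -m inch '[[-0.05,0,0,0],[-0.05,0,0,0],[-0.05,0,0,0],[-0.05,0,0,0],[0,0,0,0],[0,0,0,0]]'
python3 go.py .5721 .2258 .0256 86.7
```

```text
time: 71.62
tcp_pos: [0.4681, 0.2314, 0.026]
tcp_rot: [-0.0, 0.029, 1.0, -0.0]
ft_force: [-0.9, -0.2, -1.4]
finger_gap: 0.291
finger_force: 59.3
tcp [0.4681 0.2314 0.026 ] yaw 86.67 TURN -0.01 SHIFT [0.004 0.002 0.002]
time: 72.38
tcp_pos: [0.5081, 0.229, 0.0258]
tcp_rot: [-0.0, 0.029, 1.0, -0.0]
ft_force: [-0.6, -0.5, -1.5]
finger_gap: 0.291
finger_force: 59.3
tcp [0.5081 0.229  0.0258] yaw 86.66 TURN -0.01 SHIFT [-0.32   0.003  0.001]
```

```bash
python3 -m inch '[[-0.05,0.003,0,0],[-0.05,0,0,0],[-0.05,0,0,0],[-0.05,0,0,0],[-0.05,0,0,0],[-0.04,0,0,0],[-0.015,0,0,0],[-0.01,0,0,0],[0,0,0,0],[0,0,0,0]]'
python3 -m inch '[[-0.01,0,0,0],[-0.01,0,0,0],[-0.006,0,0,0],[0,0,0,0]]'; python3 held.py
```

```text
time: 73.62
tcp_pos: [0.571, 0.226, 0.026]
tcp_rot: [-0.0, 0.029, 1.0, -0.0]
ft_force: [-0.0, 0.4, -0.7]
finger_gap: 0.291
finger_force: 59.3
time: 74.12
tcp_pos: [0.572, 0.2259, 0.0253]
tcp_rot: [-0.005, 0.029, 1.0, -0.0]
ft_force: [-10.1, -0.1, 4.3]
finger_gap: 0.285
finger_force: 60.0
handle in tool mm: centre [ 5.9 -0. ] [70.1 26. ] 0.1 top z -0.0496 pitch deg 0.4 x rng [-0.0266  0.0402]
world top z 0.0748
```

```bash
python3 -m inch '[[0.015,0,0,0],[0,0,0,0],[0,0,0,0],[0,0,-0.05,0],[0,0,-0.1,0],[0,0,-0.15,0],[0,0,-0.2,0],[0,0,-0.2,0],[0,0,-0.2,0],[0.2,-0.1,-0.2,0],[0.2,-0.2,-0.2,0],[0.2,-0.25,-0.1,0],[0.15,-0.25,0,0],[0,-0.25,0,0],[0,-0.25,0,0],[0,-0.25,0,0],[0,-0.25,0,0],[0,-0.2,0,0],[0,0,0,0],[0,0,0,0]]' -0.2
python3 - <<'E'
from h import *
c=Cam('wrist'); P=c.cloud(); cv2.imwrite('pics/w15.png',c.im); np.savez('pics/w15.npz',im=c.im,P=P)
hsv=cv2.cvtColor(c.im,cv2.COLOR_BGR2HSV); m=(hsv[...,1]>90)&(hsv[...,0]<22)&(abs(P[...,2]-.251)<.01)&(P[...,1]<-.2)
k,l,s,_=cv2.connectedComponentsWithStats(m.astype(np.uint8))
for i in range(1,k):
  if s[i,4]>15: q=P[l==i]; print('hung',s[i],q.mean(0).round(3),[round(v,1) for v in (cv2.minAreaRect((q[:,:2]*1000).astype(np.float32))[1:][0]+(cv2.minAreaRect((q[:,:2]*1000).astype(np.float32))[2],))])
print(tool()[:3,3])
c=Cam('scene'); cv2.imwrite('pics/s15.png',cv2.resize(np.hstack([c.im[150:290,190:270],c.im[150:290,380:470]]),None,fx=4,fy=4))
E
```

```text
time: 76.68
tcp_pos: [0.4077, -0.1575, 0.3018]
tcp_rot: [0.001, 0.029, 1.0, -0.0]
ft_force: [-0.5, -0.3, 0.6]
finger_gap: 0.601
finger_force: 0.0
hung [173 377  16  22 168] [ 0.577 -0.291  0.25 ] [9.2, 20.6, 57.9]
[ 0.40771652 -0.15703101  0.3016324 ]
```

View pics/s15.png

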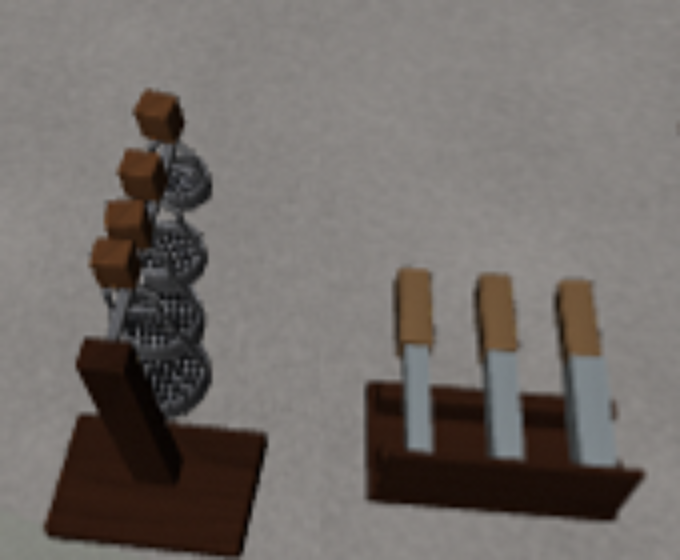

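The crop shows the three handles at the tube mouths, (415,345), (497,350) and (578,355). The four strainers hang upright in order, with blocks d (158,117), c (142,175), b (125,220) and a (115,262). Their positions have been steady over the last readings.

```bash
python3 hung.py; python3 -c "
from plant import ctrl; print(ctrl.close_job())"
```

```text
[0, 0, 1, 11, 13, 22, 20, 5, 0, 0, 0, 0, 1, 10, 17, 16, 22, 4, 0, 0, 1, 11, 14, 17, 23, 9, 3, 10, 20, 18, 17, 15, 0, 0]
72 [ 0.527 -0.296  0.251]
69 [ 0.577 -0.299  0.251]
43 [ 0.613 -0.303  0.252]
115 [ 0.641 -0.305  0.251]
the job is handed in; nothing more can be done
None
```

I handed the job in at about 77 s: all four strainers hang on the hook in size order, largest nearest the post, and each rod is in its own tube up to the handle; the hand-in call returned no verdict, so I don't have the judged result.

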